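Scrub out the band saw's coolant settling pot

ROBOT

A 7-joint arm with a two-finger parallel gripper is mounted at the origin on the work surface. World frame = base frame: x ahead of the robot, y to its left, z up, the work surface at z = 0. Lengths are in m, angles in rad, forces in N, time in s.
With the tool pointing down it reaches from about 0.4 to 0.85 m from the base axis. Payload 10.4 kg.
Tool frame: the origin (TCP) lies midway between the tips of the shut fingers; the grasp point (between the pads) lies 19 mm behind it; x points along the fingers, z is the direction in which the jaws open and shut, and the axes are right-handed (so a half turn about x gives the same grasp; the last joint's range is limited). The gripper opens to 87 mm and grips with 3 to 60 N. Pads are 19 mm wide; open, the fingers measure 117 mm over their backs; the gripper's body (75 mm by 190 mm) begins 51 mm behind the grasp point.
Start: joints at [-0.023, 0.332, -0.065, 1.46, 0.022, 1.35, -0.088], TCP at [0.625, 0, 0.223] pointing down, gripper open.
Joint ranges: [-2.6, 2.6], [-0.5, 2.12], [-1.47, 1.34], [0.16, 2.42], [-1.27, 4.41], [0.06, 2.06], [-2.6, 2.6]. Speed limits (rad/s): [2.22, 2.22, 2.79, 2.79, 3.14, 3.14, 3.14].

INTERFACE

Orientations are given as a unit quaternion [x, y, z, w].
In Python, from bench import read_state, camera, camera_params, close_job gives the robot as it stands.
- The arm moves only by the tool arm_command, never from a script. Its argument "targets" is a list of rows, each a list of 7 numbers: the closure in counts, from 0 (fully open) to 255 (shut), then the shift along the tool's x, y, z in mm, then the turn, a rotation vector about the tool's x, y, z in rad. A call has 1 to 10 rows; each row is the pose to reach, as a shift and turn from the pose commanded when the call began, along the tool's axes at that moment; what a row does not reach only later rows make up. A row lasts 1/10 s, in which the tool goes at most 50 mm and 8.59 degrees, less where a joint would pass 70% of its speed; a pose out of reach is approached as far as the arm can. A call with a gripper value outside its range is refused whole. The fingers move at their own pace and stop on an object; "newtons" is the grip in N (left out, the last holds). Time passes only in rows, so rows that repeat a pose let the fingers close. It gives the time, the measured TCP pose, the force and the opening at its end, in the units of the state.
- read_state(): the state, without advancing time (a new reading comes with each control period).
- camera(name): name is "scene" or "side" or "wrist"; returns the picture (400x640x3 uint8, red, green, blue); there is no depth.
- camera_params(name): a dict with "intrinsics" (3x3 intrinsics, pixels), "xyz" and "orientation" of the camera in the world; the wrist camera has in their place "mount" (4x4, takes a point from camera to tool coordinates, whose origin is the TCP and whose axes are the tool frame's). Camera axes: x right, y down, z forward; pixel columns grow to the right and rows downward; lengths in m; the calibration is good to about 2 mm. A picture is of the moment at which its call begins: read the wrist's pose just before it. camera_params takes no time and is no camera call.
- close_job(): hands the job in, once; it reports no verdict.
The state is a dict: "time": time; "joint_positions": joint angles; "joint_vel": joint speeds; "joint_torque": joint torques, N m; "ee_pos": TCP position; "eef_rot": TCP orientation; "ft_force": force on the tool from outside, world axes, zero at the start; "torque": the same for the moment, N m; "width": finger opening in m.
Only numpy, scipy, OpenCV 4.12 (cv2) and the standard library are available. Lean on these libraries where they do the work, as an engineer would, in place of code of your own. Each camera call takes 0.05 s, during which the arm holds its last target.

TASK

Clean the saw's coolant settling pot: clear all the steel cut-off ends lying on and around it into the offcut bin, lift the strainer off the pot and lay it flat in the drip tray, then take the long brush and scrub the pot's bore with four full strokes, each right down to the floor and up again to near the mouth. Then finish off: stand the brush back in its holder, head down, and lower the strainer back over the pot's two locating pins until it lies flush on the flange. Leave everything else on the bench alone.

Things in the scene. Friction and masses are not known exactly. Their poses are not given: they have to be found in the camera images.
- pot: The coolant settling pot, a grey cast block fixed to the bench, 130 (x) x 210 (y) mm, flat top flange 90 mm above the bench. Round bore in its middle, 76 mm across, open at the top, floor 6 mm above the bench. Two upright locating pins, 8 mm thick with tapered tips, stand 18 mm above the flange at (x, y) = (+45, +88) and (-45, -88) mm. Origin: centre of the underside, z up.
- pot_floor (a point): Centre of the floor inside the pot's bore, on the bore's axis; the flange top lies 84 mm above it.
- pot_mouth (a point): Centre of the bore's mouth, level with the flange top.
- strainer: The strainer plate that covers the pot: aluminium, 130 (x) x 210 (y) x 5 mm, 0.4 kg, small dark perforations; 11 mm holes through it at (x, y) = (+45, +88) and (-45, -88) mm go over the pot's pins (a half turn fits as well). In its middle stands a flat upright grip tab, 60 mm long in x, 12 mm thick in y, its top 50 mm above the plate's underside. Origin: centre of the underside, z up. Seated, its origin is at the pot_mouth point.
- drip_tray: Shallow sheet-steel drip tray fixed to the bench, 250 (x) x 190 (y) mm outside, 3 mm floor and walls, lip 12 mm high. The strainer fits inside only with its 210 mm side along the tray's 250 mm side. Origin: centre of the underside, z up.
- offcut_bin: Open green sheet-metal offcut bin fixed to the bench, 200 (x) x 180 (y) mm outside, 3 mm floor and walls, 55 mm high. Origin: centre of the underside, z up.
- brush: Long bottle brush standing head down: round bristle head from the tip up to 68 mm, 60 mm across where it is firm (soft bristle ends, which give way, to 72 mm); bare wire 8 mm thick from 68 to 140 mm; wooden handle 24 (x) x 18 (y) mm from 140 to 255 mm, its top. 0.14 kg. Origin: centre of the head's flat tip; z runs from the tip up the handle.
- brush_tip (a point): Centre of the flat tip of the bristle head.
- brush_grip (a point): Point on the handle's axis, 210 mm from the tip, good to grip (18 mm thick along the brush's y).
- brush_holder: Brush holder fixed to the bench: an upright dark steel tube, 80 mm outside and 74 mm inside, rim 80 mm above the bench, on a 96 mm round base plate. Origin: centre of the underside.
- holder_floor (a point): Centre of the floor inside the brush holder, 6 mm above the bench.
- square_end: Cut-off end of solid square steel bar, 55 (x) x 30 x 30 mm, 0.38 kg, long axis x. Starts on top of the strainer. Origin: centre of the underside. May be absent.
- box_end: Cut-off end of square steel tube, 60 (x) x 30 x 30 mm, open ends along x, 0.15 kg. Starts on top of the strainer. Origin: centre of the underside. May be absent.
- flat_end: Cut-off end of flat steel bar, 70 (x) x 40 (y) x 16 (z) mm, 0.34 kg. Starts on the bench. Origin: centre of the underside. May be absent.
- hex_end: Cut-off end of hexagonal steel bar, 60 mm long (x), lying on a flat: 28 mm high across flats, 32 mm across corners in y; 0.32 kg. Starts on the bench. Origin: centre of the underside. May be absent.
- oil_bottle: White oil bottle with a black cap, 60 mm across, 130 mm high; a bystander, to be left alone. Origin: centre of the underside.
- tape_measure: Black tape measure, 62 x 34 x 62 mm; a bystander, to be left alone. Origin: centre of the underside.
- try_square: Engineer's square lying flat, stock 100 x 18 x 18 mm, blade 130 mm; a bystander, to be left alone. Origin: centre of the underside.
- wrench: Steel wrench, 190 mm long, lying along its x; a bystander, to be left alone. Origin: centre of the underside.
- spray_can: Bare metal bottle with a white cap, 60 mm across, 190 mm high; a bystander, to be left alone. Origin: centre of the underside.
- blade_box: Flat cardboard box, 90 x 90 x 35 mm; a bystander, to be left alone. Origin: centre of the underside.
- mug: Blue mug, 80 mm across, 90 mm high, handle at its +y; a bystander, to be left alone. Origin: centre of the underside.

How it is judged:
On the way, in this order (a step that is already met when the one before it is completed fails the run):
1. the strainer lies flat in the drip tray, released (x of strainer in the frame of drip_tray between -0.04 and 0.04 m and y of strainer in the frame of drip_tray between -0.045 and 0.045 m and z of strainer in the frame of drip_tray below 0.01 m and angle between strainer's own z axis and vertical below 0.06 rad and contact force between the fingers and strainer below 0.3 N and linear speed of strainer below 0.03 m/s), for 0.2 s.
2. the brush tip is down at the pot's floor for the first time (within 12 mm) (z of brush_tip in the frame of pot_floor between -0.006 and 0.012 m and horizontal distance between brush_tip and pot_floor below 0.035 m), for 0.05 s.
3. the brush is drawn up in the bore, tip 60 mm or more above the floor (z of brush_tip in the frame of pot_floor above 0.06 m and horizontal distance between brush_tip and pot_floor below 0.035 m), for 0.05 s.
4. the brush tip is down at the pot's floor for the second time (within 12 mm) (all of step 2), for 0.05 s.
5. the brush is drawn up in the bore, tip 60 mm or more above the floor (all of step 3), for 0.05 s.
6. the brush tip is down at the pot's floor for the third time (within 12 mm) (all of step 4), for 0.05 s.
7. the brush is drawn up in the bore, tip 60 mm or more above the floor (all of step 5), for 0.05 s.
8. the brush tip is down at the pot's floor for the fourth time (within 12 mm) (all of step 6), for 0.05 s.
9. the brush is drawn up in the bore, tip 60 mm or more above the floor (all of step 7), for 0.05 s.
At the end, for the whole second after the job is handed in: Every cut-off end present lies at rest in the offcut bin; the strainer lies flush on the pot's flange with the pins through its holes (within 3 mm in height, 5 mm sideways and 0.05 rad); the brush stands in its holder, tip within 25 mm of its floor, leaning less than 0.45 rad; all at rest (x of square_end in the frame of offcut_bin between -0.098 and 0.098 m and y of square_end in the frame of offcut_bin between -0.088 and 0.088 m and z of each of square_end, box_end, flat_end, hex_end in the frame of offcut_bin below 0.07 m and linear speed of each of square_end, box_end, flat_end, hex_end, brush below 0.03 m/s and x of box_end in the frame of offcut_bin between -0.098 and 0.098 m and y of box_end in the frame of offcut_bin between -0.088 and 0.088 m and x of flat_end in the frame of offcut_bin between -0.098 and 0.098 m and y of flat_end in the frame of offcut_bin between -0.088 and 0.088 m and x of hex_end in the frame of offcut_bin between -0.098 and 0.098 m and y of hex_end in the frame of offcut_bin between -0.088 and 0.088 m and z of strainer in the frame of pot between 0.087 and 0.093 m and horizontal distance between strainer and pot_mouth below 0.005 m and angle between the y axis of strainer and the y axis of pot, either way round below 0.05 rad and angle between strainer's own z axis and vertical below 0.03 rad and linear speed of strainer below 0.02 m/s and horizontal distance between brush_tip and holder_floor below 0.025 m and z of brush_tip in the frame of holder_floor below 0.025 m and angle between brush's own z axis and vertical below 0.45 rad); the robot touches nothing.
It fails at once if a bystander is moved more than 40 mm (distance of any of oil_bottle, tape_measure, try_square, wrench, spray_can, blade_box, mug from where it was at the start of the episode above 0.04 m).
Of square_end, box_end, flat_end, hex_end only 2 to 4 are there at a start; the rules pass over those that are not, and their reading is None.
At some moment in a run one of flat_end, hex_end may be knocked a few centimetres aside while the robot is not near it.
Once in a run the grip may slacken for a moment while it holds something.
It also fails if it takes over 210 s, if anything falls off the work surface, if the arm or the gripper's body presses on something with over 40 N, if the wrist force passes 120 N, or if a joint passes its speed limit or range.

## Working session

There is one attempt and no reset: what is moved stays moved. The work goes in short steps, Python scripts to look and compute and a tool call to move; the robot and the scene stay as the last step left them, time stands still between calls to the robot, and variables do not carry over. Pictures are saved under pics/ and viewed, and the job is handed in when it is done.

Besides the shell and the picture viewer there is one more tool, called after "Emit:" as name(argument=value, ...) on one line, values as JSON. arm_command: Moves the arm, as the interface text tells. Its arguments: {"type":"object","properties":{"targets":{"type":"array"},"newtons":{"type":"number"}},"required":["targets"]}

```bash
ls; mkdir -p pics
cat > h.py <<'E'
import numpy as np, cv2
from bench import read_state, camera, camera_params
from scipy.spatial.transform import Rotation as R
def snap(n,f):
    im=camera(n); cv2.imwrite('pics/'+f,im[:,:,::-1]); return im
E
python3 - <<'E'
from h import *
s=read_state(); print(s)
for n in ['scene','side','wrist']:
    snap(n,n+'0.png'); print(n,camera_params(n))
E
```

```text
pics
{'time': 0.0, 'joint_positions': array([-0.02258404,  0.33284554, -0.06473165,  1.46096417,  0.02160337,
        1.3498635 , -0.08850538]), 'joint_vel': array([ 1.18044785e-03,  9.29693328e-04, -1.43093320e-03,  8.34165714e-04,
       -1.01971819e-03, -5.19758424e-04,  2.54892939e-05]), 'joint_torque': array([-1.20520472e-04, -6.23245955e+01,  2.44190963e-02, -3.89891267e+01,
       -6.13984605e-02,  3.97891912e-02,  1.87085252e-04]), 'ee_pos': array([6.24614249e-01, 2.35933348e-06, 2.21759540e-01]), 'eef_rot': array([-3.11553935e-05,  7.07595755e-01, -9.38584863e-06,  7.06617469e-01]), 'ft_force': array([-0.25070692, -0.2163976 ,  0.96958803]), 'torque': array([ 0.02510485, -0.01722684,  0.03488876]), 'width': 0.08729269860405178}
scene {'intrinsics': array([[502.58359067,   0.        , 329.19283215],
       [  0.        , 502.58359067, 195.54437641],
       [  0.        ,   0.        ,   1.        ]]), 'xyz': array([1.46761575, 0.26598233, 1.29608516]), 'orientation': array([ 0.57944508,  0.73917094, -0.27408156, -0.20675833])}
side {'intrinsics': array([[511.08732289,   0.        , 317.62914025],
       [  0.        , 511.08732289, 204.23333459],
       [  0.        ,   0.        ,   1.        ]]), 'xyz': array([-0.06965676,  0.90633801,  1.06609665]), 'orientation': array([-0.25824448,  0.87114944, -0.39952612,  0.12160313])}
wrist {'intrinsics': array([[334.41638335,   0.        , 313.81737969],
       [  0.        , 334.41638335, 196.92152232],
       [  0.        ,   0.        ,   1.        ]]), 'mount': array([[-7.02095317e-04, -3.01220071e-01,  9.53554391e-01,
        -1.61485160e-01],
       [-3.96775919e-04, -9.53554467e-01, -3.01220387e-01,
         8.30801136e-02],
       [ 9.99999675e-01, -5.89832843e-04,  5.49969255e-04,
        -4.49942225e-04],
       [ 0.00000000e+00,  0.00000000e+00,  0.00000000e+00,
         1.00000000e+00]])}
```

View pics/scene0.png

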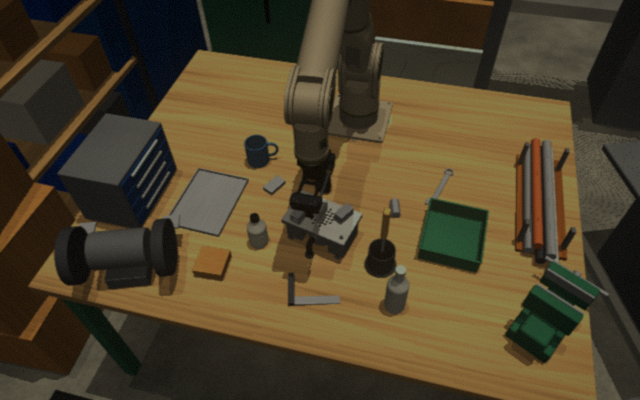

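View pics/side0.png

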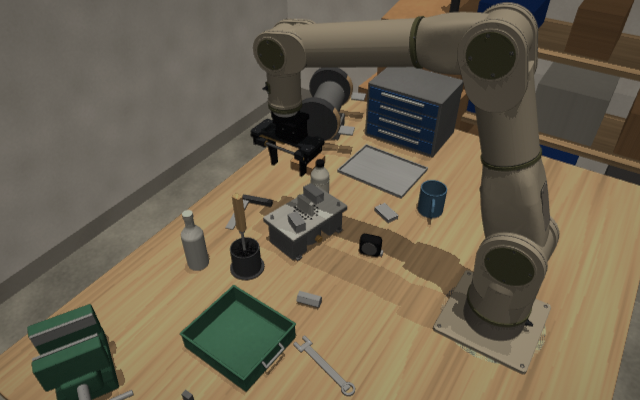

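View pics/wrist0.png

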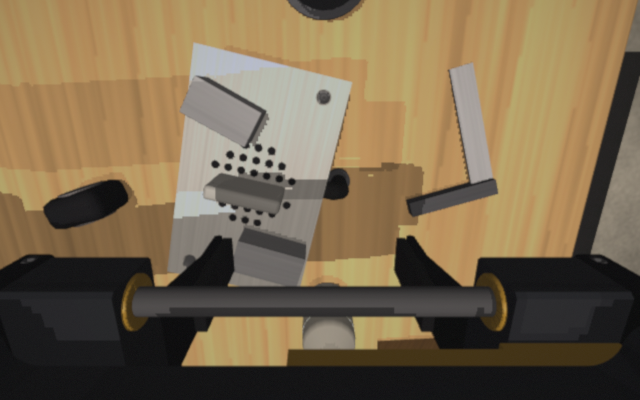

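```bash
cat >> h.py <<'E'
def cam(n,s=None):
    p=camera_params(n); K=p['intrinsics']
    if n=='wrist':
        if s is None: s=read_state()
        M=p['mount']; Rt=R.from_quat(s['eef_rot']).as_matrix()
        return K,Rt@M[:3,:3],Rt@M[:3,3]+s['ee_pos']
    return K,R.from_quat(p['orientation']).as_matrix(),np.array(p['xyz'])
def proj(c,P):
    K,Rm,t=c; q=(np.atleast_2d(P)-t)@Rm; q=q@K.T; return q[:,:2]/q[:,2:]
def onz(c,uv,z):
    K,Rm,t=c; uv=np.atleast_2d(uv).astype(float)
    d=np.c_[uv,np.ones(len(uv))]@np.linalg.inv(K).T@Rm.T
    return t+d*((z-t[2])/d[:,2])[:,None]
def crop(im,f,x0,y0,x1,y1,k):
    c=cv2.resize(im[y0:y1,x0:x1],None,fx=k,fy=k,interpolation=cv2.INTER_CUBIC)
    c=np.clip(c.astype(float)*1.5,0,255).astype(np.uint8)
    for u in range((x0//20+1)*20,x1,20): cv2.putText(c,str(u),((u-x0)*k,10),0,.35,(255,255,0),1); cv2.line(c,((u-x0)*k,12),((u-x0)*k,18),(255,255,0),1)
    for v in range((y0//20+1)*20,y1,20): cv2.putText(c,str(v),(0,(v-y0)*k+4),0,.35,(255,255,0),1); cv2.line(c,(24,(v-y0)*k),(30,(v-y0)*k),(255,255,0),1)
    cv2.imwrite('pics/'+f,c[:,:,::-1])
E
python3 - <<'E'
from h import *
a=cv2.imread('pics/scene0.png')[:,:,::-1]; b=cv2.imread('pics/side0.png')[:,:,::-1]
crop(a,'s1.png',170,160,370,280,4); crop(a,'s2.png',340,160,500,310,4)
crop(b,'d1.png',220,140,460,260,3); crop(b,'d2.png',170,180,370,390,3)
E
```

```text
(no output)
```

View pics/s1.png

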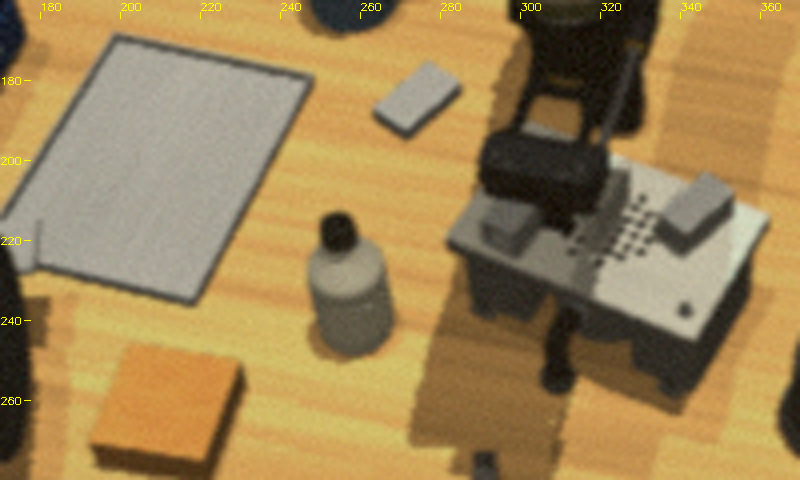

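View pics/s2.png

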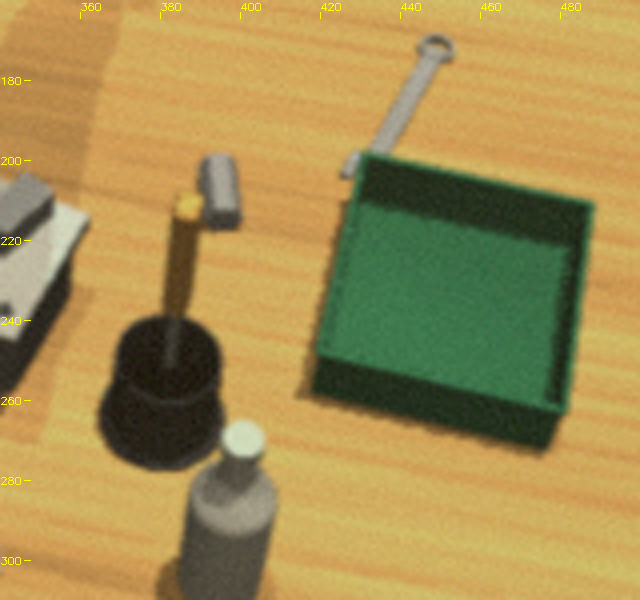

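View pics/d1.png

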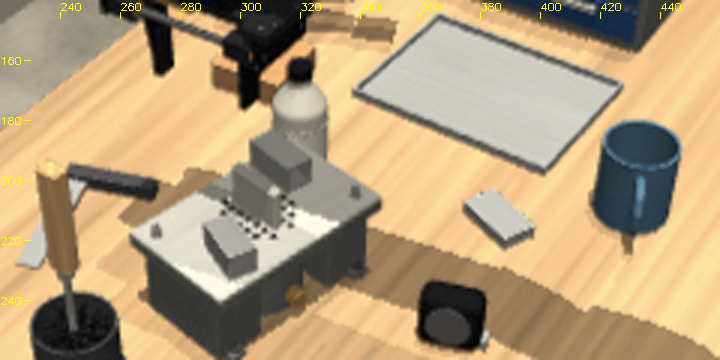

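View pics/d2.png

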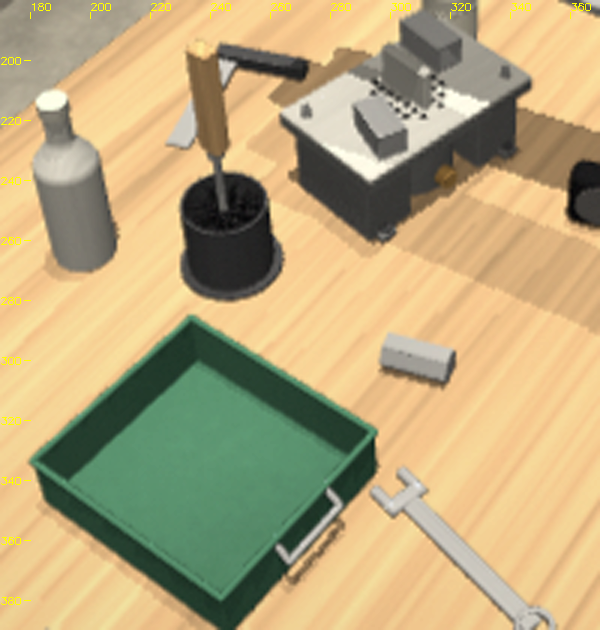

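Run:
```python
from h import *
np.set_printoptions(precision=4,suppress=True)
S=cam('scene');D=cam('side');W=cam('wrist')
def sh(n,c,z,pts): 
    print(n); print(onz(c,pts,z)[:,:2])
sh('plate scene L,B,R',S,.095,[(281.75,220.5),(344.2,245),(362,214.5)])
sh('plate side L,B,R',D,.095,[(264,219),(294,240.7),(347,208.3)])
sh('plate wrist TL,TR',W,.095,[(193,43),(351,82),(168,272)])
sh('wrist pins base .095ish(tip .108)',W,.108,[(323.5,96),(190,261)])
o=lambda u,v:(170+u/4,160+v/4)
sh('tray scene lip',S,.012,[o(115,35),o(313,79),o(193,304)])
q=lambda u,v:(220+u/3,140+v/3)
sh('tray side',D,.012,[q(440,14),q(355,93),q(545,172),q(622,87)])
sh('flat scene top .016',S,.016,[o(373,108),o(427,63),o(461,90),o(407,131)])
sh('flat side',D,.016,[q(463,205),q(491,191),q(535,231),q(504,244)])
p=lambda u,v:(340+u/4,160+v/4)
sh('hex scene .028',S,.028,[p(203,160),p(230,157),p(240,208),p(212,213)])
r=lambda u,v:(170+u/3,180+v/3)
sh('hex side .028',D,.028,[r(391,333),r(455,349),r(445,365)])
sh('bin scene .055',S,.055,[p(362,153),p(593,204),p(317,355),p(567,410)])
sh('bin side',D,.055,[r(192,318),r(376,431),r(33,461),r(222,600)])
sh('holder scene rim',S,.08,[p(168,362)]);
sh('holder side rim c',D,.08,[r(226,214)])
sh('brush top',S,.255+.006,[p(190,205)]); sh('brush top side',D,.261,[r(200,47)])
sh('box on plate scene .125 (R one)',S,.125,[o(655,217),o(708,173),o(733,200),o(682,240)])
sh('side near one',D,.125,[q(203,222),q(222,220),q(257,262),q(236,272)])
sh('side far one',D,.125,[q(250,141),q(281,131),q(312,161),q(288,177)])
sh('wrist end+y',W,.125,[(196,76),(266,114),(256,144),(182,110)])
sh('wrist end-y',W,.125,[(245,228),(306,240)])
sh('tab wrist .14',W,.14,[(206,184),(213,174),(285,190)])
```

```text
plate scene L,B,R
[[ 0.6165 -0.1091]
 [ 0.6591  0.0933]
 [ 0.5377  0.1206]]
plate side L,B,R
[[ 0.6463  0.0976]
 [ 0.525   0.1227]
 [ 0.4728 -0.0689]]
plate wrist TL,TR
[[ 0.5289  0.1195]
 [ 0.6547  0.0903]
 [ 0.4823 -0.0847]]
wrist pins base .095ish(tip .108)
[[ 0.632   0.0795]
 [ 0.5104 -0.0657]]
tray scene lip
[[ 0.4078 -0.4881]
 [ 0.4164 -0.3005]
 [ 0.6629 -0.3107]]
tray side
[[ 0.6396 -0.4964]
 [ 0.6434 -0.3036]
 [ 0.399  -0.2936]
 [ 0.3921 -0.4787]]
flat scene top .016
[[ 0.439  -0.2378]
 [ 0.3791 -0.2092]
 [ 0.4021 -0.1713]
 [ 0.4567 -0.2017]]
flat side
[[ 0.4451 -0.1944]
 [ 0.4311 -0.2301]
 [ 0.3642 -0.1985]
 [ 0.3817 -0.1639]]
hex scene .028
[[0.405  0.1917]
 [0.3967 0.2126]
 [0.4474 0.2288]
 [0.4577 0.2078]]
hex side .028
[[0.4451 0.2117]
 [0.3888 0.1963]
 [0.3866 0.2154]]
bin scene .055
[[0.3907 0.3158]
 [0.4007 0.4973]
 [0.5931 0.3063]
 [0.5983 0.4878]]
bin side
[[0.5838 0.3086]
 [0.3848 0.3186]
 [0.5941 0.4879]
 [0.3935 0.5   ]]
holder scene rim
[[0.6421 0.2017]]
holder side rim c
[[0.6204 0.2144]]
brush top
[[0.6401 0.2034]]
brush top side
[[0.6333 0.2045]]
box on plate scene .125 (R one)
[[0.5796 0.0429]
 [0.5295 0.0717]
 [0.5504 0.0955]
 [0.5957 0.0672]]
side near one
[[0.5818 0.0708]
 [0.5686 0.059 ]
 [0.5096 0.0883]
 [0.518  0.1092]]
side far one
[[ 0.6128 -0.0513]
 [ 0.5959 -0.081 ]
 [ 0.545  -0.0582]
 [ 0.5513 -0.0256]]
wrist end+y
[[0.5386 0.0937]
 [0.5884 0.0668]
 [0.5797 0.0443]
 [0.5256 0.0697]]
wrist end-y
[[ 0.5668 -0.0258]
 [ 0.6177 -0.0367]]
tab wrist .14
[[0.543  0.0164]
 [0.549  0.0242]
 [0.6025 0.0117]]
```

Emit:
arm_command(targets=[[90,-40,-50,-40,0,0,0],[90,-40,-50,-40,0,0,0],[90,-40,-50,-40,0,0,0],[90,-40,-50,-40,0,0,0]], newtons=30)

```text
time: 0.55
ee_pos: [0.5851, -0.0499, 0.2626]
eef_rot: [0.0, 0.707, -0.0, 0.707]
ft_force: [0.2, 0.7, 0.5]
width: 0.0629
```

```bash
cat >> h.py <<'E'
def wsnap(f):
    s=read_state(); im=snap('wrist',f); c=cam('wrist',s); np.save('pics/'+f+'.npy',np.r_[c[0].ravel(),c[1].ravel(),c[2]]); print(s['time'],s['ee_pos'].round(4),s['width'].round(4)); return im,c
def lw(f):
    a=np.load('pics/'+f+'.npy'); return a[:9].reshape(3,3),a[9:18].reshape(3,3),a[18:]
def go(x,y,z,yaw):
    """yaw (deg): world yaw of jaw-opening axis (tool z); 0=along world x"""
    s=read_state(); Rt=R.from_quat(s['eef_rot'])
    Rg=R.from_euler('z',yaw,degrees=True)*R.from_euler('y',90,degrees=True)
    d=Rt.inv().apply(np.array([x,y,z])-s['ee_pos'])*1000; r=(Rt.inv()*Rg).as_rotvec()
    print('shift',d.round(1),'turn',r.round(3),'rows>=',np.ceil(max(np.linalg.norm(d)/50,np.degrees(np.linalg.norm(r))/8.59)))
E
python3 - <<'E'
from h import *
wsnap('w1.png')
E
```

```text
Traceback (most recent call last):
  File "h.py", line 26, in wsnap
    s=read_state(); im=snap('wrist',f); c=cam('wrist',s); np.save('pics/'+f+'.npy',np.r_[c[0].ravel(),c[1].ravel(),c[2]]); print(s['time'],s['ee_pos'].round(4),s['width'].round(4)); return im,c
                                                                                                                                                                ^^^^^^^^^^^^^^^^
AttributeError: 'float' object has no attribute 'round'
```

View pics/w1.png

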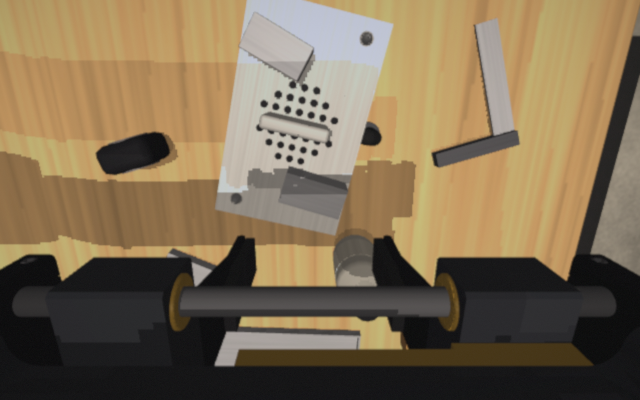

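```bash
sed -i "s/s\['width'\].round(4)/round(s['width'],4)/" h.py
python3 - <<'E'
from h import *
a=cv2.imread('pics/w1.png')[:,:,::-1]
crop(a,'w1c.png',200,0,400,245,3)
print(lw('w1.png')[2])
E
```

```text
[0.584568   0.03315824 0.42410974]
```

View pics/w1c.png

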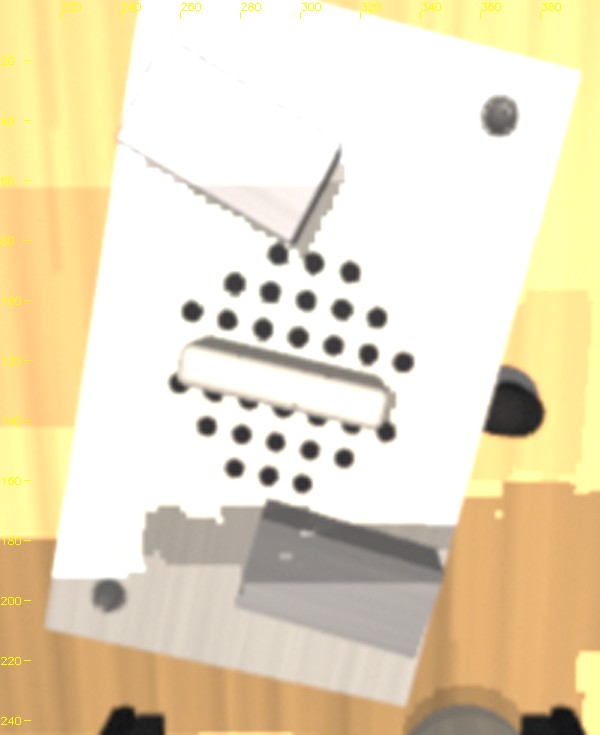

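Run:
```python
from h import *
np.set_printoptions(precision=4,suppress=True)
c=lw('w1.png'); o=lambda *p:[(200+u/3,v/3) for u,v in p]
def rect(n,pts,z):
    P=onz(c,o(*pts),z)[:,:2]; print(n,P.tolist(),'c',P.mean(0)); 
    for i in range(len(P)-1): d=P[i+1]-P[i]; print('  len',np.hypot(*d).round(4),'dir',np.degrees(np.arctan2(d[1],d[0])).round(1))
rect('+y',[(118,142),(292,243),(341,148),(155,45)],.125)
rect('-y',[(260,520),(443,572),(415,657),(236,607)],.125)
rect('tab',[(181,383),(188,350),(389,390),(385,428)],.140)
rect('plate',[(580,70),(405,705),(45,628)],.095)
rect('pins',[(500,115),(108,594)],.106)
```

```text
+y [[0.5237776389512476, 0.06775747783421951], [0.5710201850551812, 0.04156749624154394], [0.5848542145153282, 0.06619666126018328], [0.5352609574095797, 0.0915272563028914]] c [0.5537 0.0668]
  len 0.054 dir -29.0
  len 0.0282 dir 60.7
  len 0.0557 dir 152.9
-y [[0.5599737378902105, -0.038485985184380976], [0.6164301586998149, -0.05513545753597165], [0.6083237550326658, -0.08341799522998178], [0.5517231280836754, -0.0665143018372043]] c [ 0.5841 -0.0609]
  len 0.0589 dir -16.4
  len 0.0294 dir -106.0
  len 0.0591 dir 163.4
tab [[0.5401865140778873, 0.00429584296509096], [0.5425577313825328, 0.013258035764186816], [0.5981814922697537, 0.002309856878106333], [0.5971925533401304, -0.008277419185310386]] c [0.5695 0.0029]
  len 0.0093 dir 75.2
  len 0.0567 dir -11.1
  len 0.0106 dir -95.3
plate [[0.6555677728742638, 0.0906808619976277], [0.6075252898822868, -0.11344800223880541], [0.4817347729117839, -0.08412165108154512]] c [ 0.5816 -0.0356]
  len 0.2097 dir -103.2
  len 0.1292 dir 166.9
pins [[0.6308753712194343, 0.07704528658544446], [0.5072027883299205, -0.06822946301922797]] c [0.569  0.0044]
  len 0.1908 dir -130.4
```

Run:
```python
from h import *
go(.5537,.0668,.18,61.5); go(.5537,.0668,.102,61.5)
```

```text
shift [ 82.  115.9 -31.2] turn [-1.073e+00 -0.000e+00 -1.000e-03] rows>= 8.0
shift [160.  115.8 -31.1] turn [-1.073e+00 -0.000e+00 -1.000e-03] rows>= 8.0
```

Emit:
arm_command(targets=[[108,82,116,-31,-1.073,0,0],[108,82,116,-31,-1.073,0,0],[108,82,116,-31,-1.073,0,0],[108,82,116,-31,-1.073,0,0],[108,82,116,-31,-1.073,0,0],[108,82,116,-31,-1.073,0,0],[108,82,116,-31,-1.073,0,0],[108,82,116,-31,-1.073,0,0],[108,82,116,-31,-1.073,0,0],[108,82,116,-31,-1.073,0,0]])

```text
time: 1.6
ee_pos: [0.5539, 0.0665, 0.1801]
eef_rot: [-0.36, 0.608, 0.361, 0.608]
ft_force: [0.1, 0.1, 0.6]
width: 0.05
```

Run:
```python
from h import *
go(.5537,.0668,.102,61.5)
wsnap('w2.png')
```

```text
shift [78.1  0.3  0.2] turn [-0.003 -0.    -0.001] rows>= 2.0
1.6 [0.5539 0.0665 0.1801] 0.05
```

View pics/w2.png

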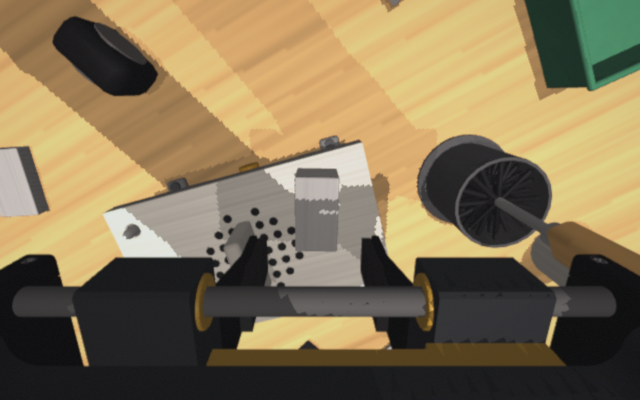

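Emit:
arm_command(targets=[[108,40,0,0,0,0,0],[108,78,0,0,0,0,0],[108,78,0,0,0,0,0],[160,78,0,0,0,0,0],[255,78,0,0,0,0,0],[255,78,0,0,0,0,0],[255,78,0,0,0,0,0],[255,78,0,0,0,0,0]], newtons=40)

```text
time: 2.45
ee_pos: [0.555, 0.0665, 0.1043]
eef_rot: [-0.362, 0.607, 0.361, 0.609]
ft_force: [-1.0, 0.7, 6.8]
width: 0.0299
```

Emit:
arm_command(targets=[[255,-50,0,0,0,0,0],[255,-100,0,0,0,0,0],[255,-148,0,0,0,0,0],[255,-148,0,0,0,0,0]])

```text
time: 2.85
ee_pos: [0.5567, 0.0665, 0.258]
eef_rot: [-0.363, 0.604, 0.36, 0.611]
ft_force: [0.4, 0.3, -3.7]
width: 0.0295
```

Run:
```python
from h import *
go(.445,.37,.22,87)
```

```text
shift [ 37.2 243.4 213. ] turn [-0.446  0.004  0.01 ] rows>= 7.0
```

Emit:
arm_command(targets=[[255,37,243,213,-0.446,0,0],[255,37,243,213,-0.446,0,0],[255,37,243,213,-0.446,0,0],[255,37,243,213,-0.446,0,0],[255,37,243,213,-0.446,0,0],[255,37,243,213,-0.446,0,0],[255,37,243,213,-0.446,0,0],[255,37,243,213,-0.446,0,0],[255,37,243,213,-0.446,0,0]])

```text
time: 3.75
ee_pos: [0.4418, 0.3689, 0.2126]
eef_rot: [-0.487, 0.513, 0.487, 0.512]
ft_force: [0.4, -0.1, -3.0]
width: 0.0297
```

Run:
```python
from h import *
print(read_state()['ee_pos'],read_state()['width'])
a=snap('scene','s3.png'); crop(a,'s3c.png',340,130,520,290,4)
```

```text
[0.44177369 0.36885529 0.2125834 ] 0.02971135673254882
```

View pics/s3c.png

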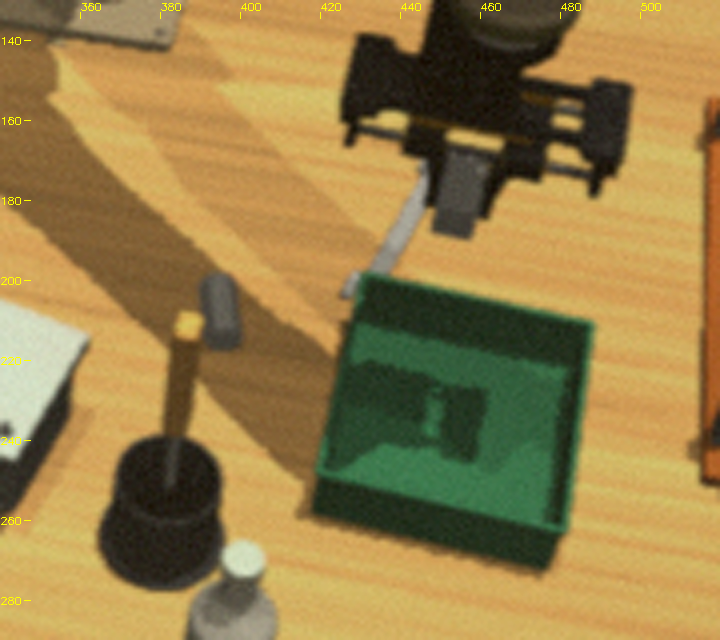

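Emit:
arm_command(targets=[[255,50,0,0,0,0,0],[255,100,0,0,0,0,0],[255,150,0,0,0,0,0],[255,175,0,0,0,0,0],[255,175,0,0,0,0,0],[255,175,0,0,0,0,0],[110,175,0,0,0,0,0],[110,175,0,0,0,0,0],[110,125,0,0,0,0,0],[110,75,0,0,0,0,0]])

```text
time: 4.8
ee_pos: [0.442, 0.369, 0.1406]
eef_rot: [-0.487, 0.513, 0.487, 0.513]
ft_force: [1.0, 0.1, 0.8]
width: 0.0482
```

Emit:
arm_command(targets=[[110,-50,0,0,0,0,0],[110,-100,0,0,0,0,0],[110,-100,0,0,0,0,0]])

```text
time: 5.1
ee_pos: [0.4444, 0.3719, 0.2482]
eef_rot: [-0.487, 0.508, 0.486, 0.518]
ft_force: [-0.2, 0.0, -1.3]
width: 0.0492
```

Run:
```python
from h import *
im,c=wsnap('w3.png')
go(.5841,-.0609,.2,73.6)
```

```text
5.1 [0.4444 0.3719 0.2482] 0.0492
shift [  43.  -162.3 -424.2] turn [0.234 0.007 0.007] rows>= 10.0
```

View pics/w3.png

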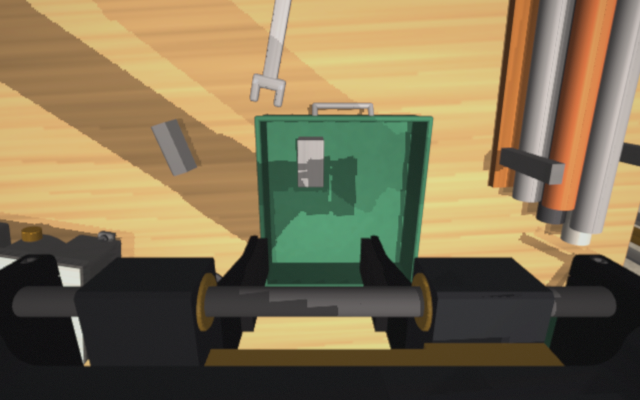

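Emit:
arm_command(targets=[[108,43,-162,-424,0.234,0,0],[108,43,-162,-424,0.234,0,0],[108,43,-162,-424,0.234,0,0],[108,43,-162,-424,0.234,0,0],[108,43,-162,-424,0.234,0,0],[108,43,-162,-424,0.234,0,0],[108,43,-162,-424,0.234,0,0],[108,43,-162,-424,0.234,0,0],[108,43,-162,-424,0.234,0,0],[108,43,-162,-424,0.234,0,0]])

```text
time: 6.15
ee_pos: [0.5821, -0.0705, 0.1947]
eef_rot: [-0.422, 0.569, 0.42, 0.567]
ft_force: [-0.9, 0.7, -0.6]
width: 0.0503
```

Run:
```python
from h import *
np.set_printoptions(precision=4,suppress=True)
c=lw('w3.png')
print(onz(c,[(256,117),(432,117)],.055)); print(onz(c,[(152,126),(178,120),(200,166),(176,175)],.028))
go(.5841,-.0609,.103,73.6)
wsnap('w4.png')
```

```text
[[0.3855 0.317  0.055 ]
 [0.3952 0.4989 0.055 ]]
[[0.3912 0.196  0.028 ]
 [0.3863 0.226  0.028 ]
 [0.4394 0.2421 0.028 ]
 [0.4485 0.2125 0.028 ]]
shift [91.7  0.9 10. ] turn [-0.008 -0.003  0.   ] rows>= 2.0
6.15 [ 0.5821 -0.0705  0.1947] 0.0503
```

View pics/w4.png

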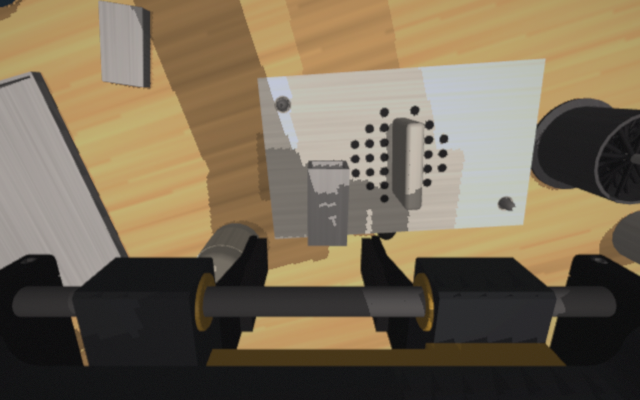

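Emit:
arm_command(targets=[[108,20,1,10,-0.008,0,0],[108,60,1,10,-0.008,0,0],[108,91,1,10,-0.008,0,0],[108,91,1,10,-0.008,0,0],[160,91,1,10,-0.008,0,0],[255,91,1,10,-0.008,0,0],[255,91,1,10,-0.008,0,0],[255,91,1,10,-0.008,0,0],[255,91,1,10,-0.008,0,0]], newtons=30)

```text
time: 7.1
ee_pos: [0.5848, -0.0529, 0.1063]
eef_rot: [-0.427, 0.564, 0.425, 0.565]
ft_force: [-1.1, -1.3, 7.2]
width: 0.0298
```

Emit:
arm_command(targets=[[255,-50,0,0,0,0,0],[255,-100,0,0,0,0,0],[255,-150,0,0,0,0,0],[255,-150,0,0,0,0,0]])

```text
time: 7.5
ee_pos: [0.5869, -0.0526, 0.2628]
eef_rot: [-0.429, 0.561, 0.423, 0.568]
ft_force: [1.1, 0.8, -2.2]
width: 0.0299
```

Run:
```python
from h import *
go(.545,.37,.22,87)
```

```text
shift [ 42.1 156.7 394.8] turn [-0.225  0.002  0.012] rows>= 9.0
```

Emit:
arm_command(targets=[[255,-10,130,230,-0.225,0,0],[255,-10,130,230,-0.225,0,0],[255,-10,130,230,-0.225,0,0],[255,-10,130,230,-0.225,0,0],[255,-10,130,230,-0.225,0,0],[255,40,157,395,-0.225,0,0],[255,40,157,395,-0.225,0,0],[255,40,157,395,-0.225,0,0],[255,40,157,395,-0.225,0,0],[255,40,157,395,-0.225,0,0]])

```text
time: 8.5
ee_pos: [0.5379, 0.3759, 0.2115]
eef_rot: [-0.487, 0.512, 0.49, 0.51]
ft_force: [-0.7, -0.0, -1.7]
width: 0.0297
```

Emit:
arm_command(targets=[[255,50,0,0,0,0,0],[255,100,0,0,0,0,0],[255,150,0,0,0,0,0],[255,175,0,0,0,0,0],[255,175,0,0,0,0,0],[255,175,0,0,0,0,0],[110,175,0,0,0,0,0],[110,175,0,0,0,0,0],[110,125,0,0,0,0,0],[110,75,0,0,0,0,0]])

```text
time: 9.5
ee_pos: [0.5409, 0.3699, 0.1412]
eef_rot: [-0.487, 0.513, 0.487, 0.513]
ft_force: [1.5, 0.6, 0.7]
width: 0.0478
```

Emit:
arm_command(targets=[[110,-50,0,0,0,0,0],[110,-100,0,0,0,0,0],[110,-100,0,0,0,0,0]])

```text
time: 9.8
ee_pos: [0.5436, 0.3726, 0.2498]
eef_rot: [-0.487, 0.508, 0.486, 0.518]
ft_force: [0.1, 0.4, 0.3]
width: 0.0492
```

Run:
```python
from h import *
im,c=wsnap('w5.png')
go(.42,.15,.2,-73)
go(.42,.15,.2,107)
```

```text
9.8 [0.5436 0.3726 0.2498] 0.0492
shift [  43.4  111.2 -228.1] turn [ 2.792  0.012 -0.006] rows>= 19.0
shift [  43.4  111.2 -228.1] turn [-0.35   0.005  0.009] rows>= 6.0
```

View pics/w5.png

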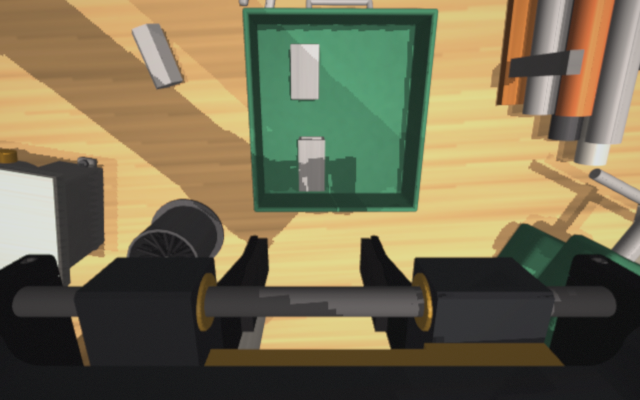

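Run:
```python
from h import *
a=cv2.imread('pics/w5.png')[:,:,::-1]; crop(a,'w5c.png',110,5,230,105,6)
a=cv2.imread('pics/w3.png')[:,:,::-1]; crop(a,'w3c.png',130,100,230,190,6)
```

```text
(no output)
```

View pics/w5c.png

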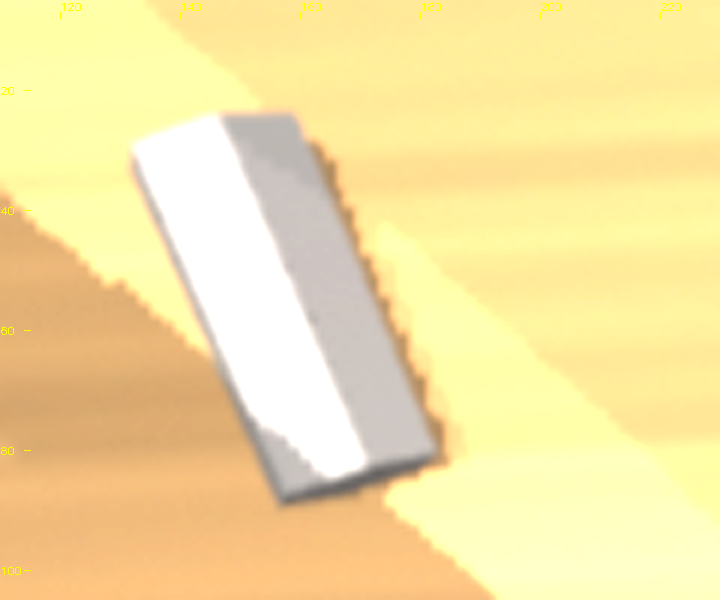

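View pics/w3c.png

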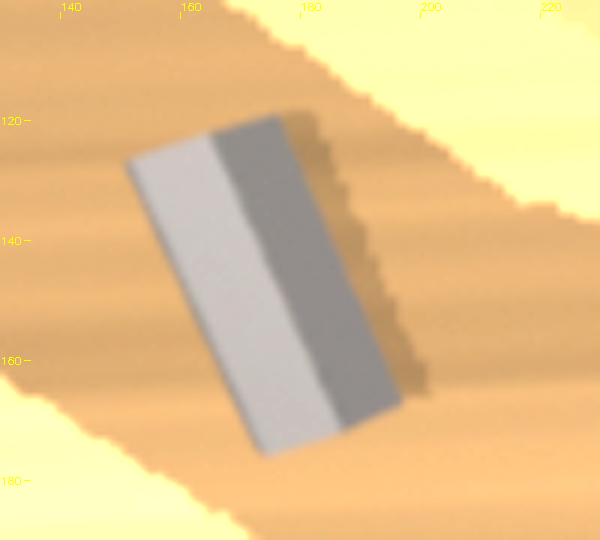

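Run:
```python
from h import *
np.set_printoptions(precision=4,suppress=True)
for f,o,p in (('w3.png',(130,100),[(128,160),(210,133),(343,432),(264,455)]),('w5.png',(110,5),[(132,147),(222,113),(370,468),(283,502)])):
    P=onz(lw(f),[(o[0]+u/6,o[1]+v/6) for u,v in p],.028)[:,:2]; d=P[2]-P[1]; e=P[3]-P[0]
    print(P.mean(0),np.degrees(np.arctan2(*d[::-1])),np.degrees(np.arctan2(*e[::-1])),np.hypot(*d))
```

```text
[0.4187 0.2106] 14.366537671909716 14.448921277069966 0.059688755764494034
[0.4196 0.2108] 13.938260528654036 13.565944732336328 0.05991693352420263
```

Run:
```python
from h import *
print(read_state()['joint_positions'].round(2)); go(.419,.2107,.12,104)
```

```text
[-0.37  0.42 -0.42  1.32  0.17  1.43  0.74]
shift [ 123.7  116.  -168.1] turn [-0.297  0.005  0.008] rows>= 5.0
```

Emit:
arm_command(targets=[[108,124,116,-168,-0.297,0,0],[108,124,116,-168,-0.297,0,0],[108,124,116,-168,-0.297,0,0],[108,124,116,-168,-0.297,0,0],[108,124,116,-168,-0.297,0,0],[108,124,116,-168,-0.297,0,0],[108,124,116,-168,-0.297,0,0]])

```text
time: 10.55
ee_pos: [0.4164, 0.208, 0.1156]
eef_rot: [0.557, -0.436, -0.557, -0.436]
ft_force: [0.4, 0.9, 0.6]
width: 0.0504
```

Run:
```python
from h import *
print(read_state()['joint_positions'].round(2))
go(.419,.2107,.007,104)
a=snap('side','d3.png'); crop(a,'d3c.png',200,180,400,390,3)
wsnap('w6.png')
```

```text
[-0.11  0.11 -0.47  1.98  0.06  1.07  1.21]
shift [108.6  -3.2   2.1] turn [-0.001 -0.001  0.   ] rows>= 3.0
10.6 [0.4171 0.209  0.1162] 0.0499
```

View pics/d3c.png

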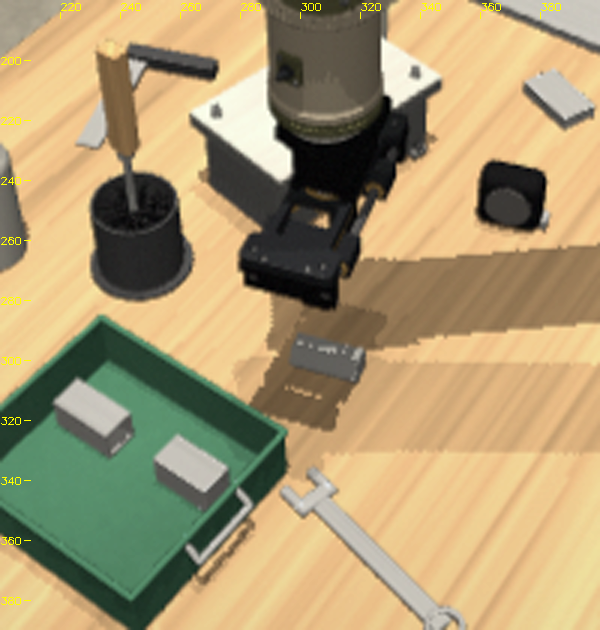

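View pics/w6.png

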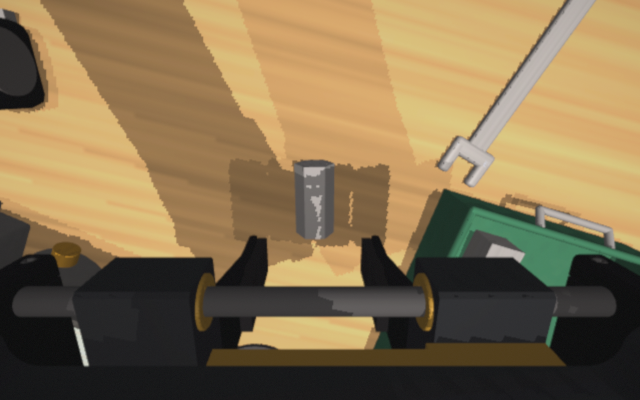

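Emit:
arm_command(targets=[[108,40,-3,2,0,0,0],[108,80,-3,2,0,0,0],[108,108,-3,2,0,0,0],[108,108,-3,2,0,0,0],[160,108,-3,2,0,0,0],[255,108,-3,2,0,0,0],[255,108,-3,2,0,0,0],[255,108,-3,2,0,0,0],[255,108,-3,2,0,0,0]], newtons=40)

```text
time: 11.55
ee_pos: [0.4203, 0.2116, 0.0092]
eef_rot: [0.558, -0.435, -0.556, -0.436]
ft_force: [-0.6, -0.2, 8.4]
width: 0.0306
```

Emit:
arm_command(targets=[[255,-50,0,0,0,0,0],[255,-100,0,0,0,0,0],[255,-150,0,0,0,0,0],[255,-180,0,0,0,0,0],[255,-180,0,0,0,0,0]])

```text
time: 12.05
ee_pos: [0.421, 0.2124, 0.1925]
eef_rot: [0.559, -0.433, -0.556, -0.438]
ft_force: [0.7, 0.3, -3.6]
width: 0.0305
```

Run:
```python
from h import *
go(.545,.43,.19,87)
```

```text
shift [   4.2 -172.9  181.2] turn [0.297 0.002 0.008] rows>= 6.0
```

Emit:
arm_command(targets=[[255,4,-173,181,0.297,0,0],[255,4,-173,181,0.297,0,0],[255,4,-173,181,0.297,0,0],[255,4,-173,181,0.297,0,0],[255,4,-173,181,0.297,0,0],[255,4,-173,181,0.297,0,0],[255,4,-173,181,0.297,0,0],[255,4,-173,181,0.297,0,0]])

```text
time: 12.85
ee_pos: [0.5427, 0.4276, 0.1829]
eef_rot: [-0.487, 0.514, 0.486, 0.513]
ft_force: [-0.5, -0.6, -3.1]
width: 0.0305
```

Run:
```python
from h import *
s=read_state(); print(s['width'])
go(.545,.43,.04,87)
```

```text
0.03050986100389873
shift [142.9  -2.3   2.7] turn [-0.001 -0.001 -0.001] rows>= 3.0
```

Emit:
arm_command(targets=[[255,50,0,0,0,0,0],[255,100,0,0,0,0,0],[255,145,0,0,0,0,0],[255,145,0,0,0,0,0],[255,145,0,0,0,0,0],[110,145,0,0,0,0,0],[110,145,0,0,0,0,0],[110,95,0,0,0,0,0],[110,45,0,0,0,0,0],[110,-10,0,0,0,0,0]])

```text
time: 13.85
ee_pos: [0.5433, 0.4291, 0.1932]
eef_rot: [-0.487, 0.512, 0.487, 0.514]
ft_force: [0.5, 0.1, -0.0]
width: 0.0485
```

Run:
```python
from h import *
im,c=wsnap('w7.png')
snap('scene','s4.png')
go(.42,-.15,.25,28)
```

```text
13.85 [0.5433 0.4291 0.1932] 0.0485
shift [ -57.5   94.1 -587.1] turn [1.029 0.016 0.005] rows>= 12.0
```

View pics/w7.png

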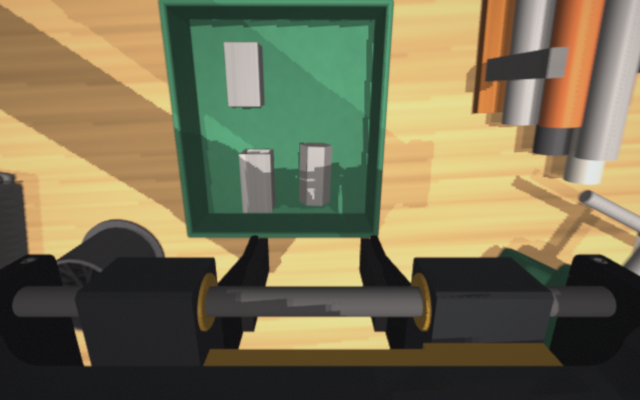

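View pics/s4.png

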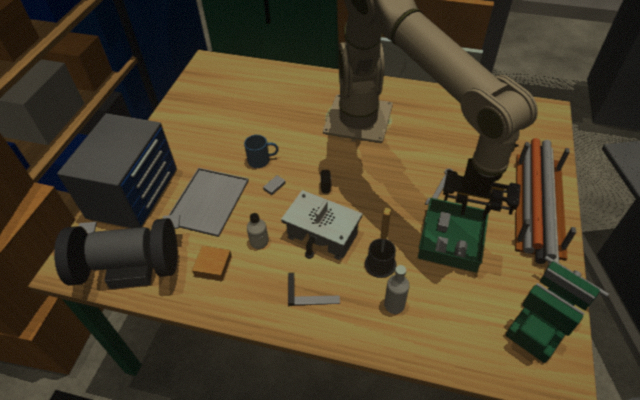

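Run:
```python
from h import *
go(.43,-.205,.22,64.7)
```

```text
shift [ -27.9   81.5 -641.8] turn [0.389 0.013 0.009] rows>= 13.0
```

Emit:
arm_command(targets=[[75,-60,30,-200,0.1,0,0],[75,-60,30,-200,0.1,0,0],[75,-60,30,-200,0.1,0,0],[75,-60,30,-200,0.1,0,0],[75,-60,82,-642,0.389,0,0],[75,-60,82,-642,0.389,0,0],[75,-60,82,-642,0.389,0,0],[75,-60,82,-642,0.389,0,0],[75,-60,82,-642,0.389,0,0],[75,-60,82,-642,0.389,0,0]])

```text
time: 14.95
ee_pos: [0.4536, -0.0565, 0.2497]
eef_rot: [-0.38, 0.596, 0.377, 0.599]
ft_force: [0.7, -0.2, -0.1]
width: 0.0619
```

Run:
```python
from h import *
go(.43,-.205,.21,64.7)
```

```text
shift [  39.7  -41.9 -144.5] turn [0.    0.002 0.004] rows>= 4.0
```

Emit:
arm_command(targets=[[75,35,-42,-140,0,0,0],[75,35,-42,-140,0,0,0],[75,35,-42,-140,0,0,0],[75,35,-42,-140,0,0,0],[75,35,-42,-140,0,0,0]])

```text
time: 15.45
ee_pos: [0.4321, -0.2001, 0.2139]
eef_rot: [-0.378, 0.597, 0.377, 0.598]
ft_force: [-0.4, 1.2, -0.0]
width: 0.0615
```

Run:
```python
from h import *
a,c=wsnap('w8.png'); print(read_state()['joint_positions'].round(2))
a=np.clip(a*1.5,0,255).astype(np.uint8);cv2.imwrite('pics/w8b.png',a[:,:,::-1])
```

```text
15.45 [ 0.4321 -0.2001  0.2139] 0.0615
[ 0.37  0.01 -0.04  1.85 -0.    1.28  1.46]
```

View pics/w8b.png

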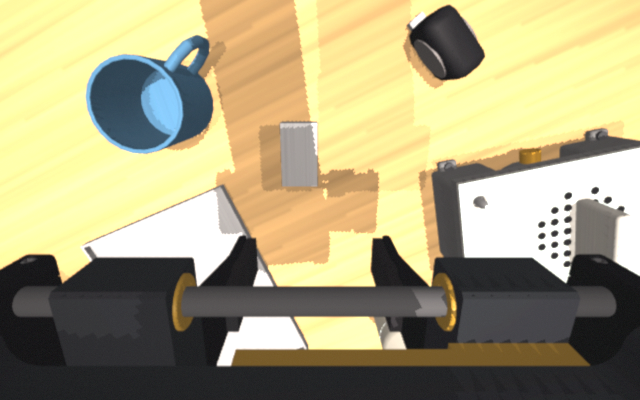

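Run:
```python
from h import *
np.set_printoptions(precision=4,suppress=True)
c=lw('w8.png')
P=onz(c,[(281,122),(317,122),(317,187),(281,187)],.016)[:,:2]; m=P.mean(0); d=P[2]-P[1]; print(m,np.degrees(np.arctan2(*d[::-1])),np.hypot(*d),np.hypot(*(P[1]-P[0])))
a=np.radians(64.7)
for n,uv,z in (('mug',(137,104),.09),('mugR',(186,104),.09),('handle',(190,55),.06),('plateC',(460,180),.095),('trayc',(222,187),.012),('trayc2',(85,245),.012)):
    q=onz(c,[uv],z)[0,:2]; r=q-m; print(n,q,'jaw',r@[np.cos(a),np.sin(a)],'lat',r@[-np.sin(a),np.cos(a)])
go(m[0],m[1],.1,64.7)
go(m[0],m[1],.005,64.7)
```

```text
[ 0.4104 -0.2076] -25.27488202595178 0.07114381875105484 0.037869683563352255
mug [ 0.3036 -0.2999] jaw -0.12915859170999427 lat 0.057058883799977866
mugR [ 0.3209 -0.2636] jaw -0.08896255346024845 lat 0.05695580449049075
handle [ 0.2837 -0.2489] jaw -0.09156417688260296 lat 0.0969067438453891
plateC [ 0.4776 -0.0817] jaw 0.142533339658063 lat -0.0069469830977438056
trayc [ 0.4059 -0.3024] jaw -0.08765134249168305 lat -0.036440689727498164
trayc2 [ 0.3981 -0.4862] jaw -0.25720109622154097 lat -0.10788702715606902
shift [113.9  16.6 -17.4] turn [0.    0.001 0.003] rows>= 3.0
shift [208.9  16.9 -17.5] turn [0.    0.001 0.003] rows>= 5.0
```

Run:
```python
from h import *
go(.4104,-.2076,.10,-25.3)
```

```text
shift [113.9  16.7 -17.5] turn [1.571 0.003 0.002] rows>= 11.0
```

Emit:
arm_command(targets=[[0,114,17,-17,1.571,0,0],[0,114,17,-17,1.571,0,0],[0,114,17,-17,1.571,0,0],[0,114,17,-17,1.571,0,0],[0,114,17,-17,1.571,0,0],[0,114,17,-17,1.571,0,0],[0,114,17,-17,1.571,0,0],[0,114,17,-17,1.571,0,0],[0,114,17,-17,1.571,0,0],[0,114,17,-17,1.571,0,0]])

```text
time: 16.5
ee_pos: [0.4107, -0.206, 0.0997]
eef_rot: [0.131, 0.694, -0.131, 0.696]
ft_force: [-0.4, -0.7, 1.1]
width: 0.087
```

Run:
```python
from h import *
go(.4104,-.2076,.10,-25.3)
```

```text
shift [-0.3 -1.6  0.3] turn [ 0.068  0.002 -0.001] rows>= 1.0
```

Emit:
arm_command(targets=[[0,0,-1,0,0.068,0,0],[0,0,-1,0,0.068,0,0]])

```text
time: 16.7
ee_pos: [0.4102, -0.2071, 0.0996]
eef_rot: [0.153, 0.689, -0.153, 0.691]
ft_force: [0.2, 0.1, -0.3]
width: 0.0866
```

Run:
```python
from h import *
wsnap('w9.png')
go(.4104,-.2076,.006,-25.3)
```

```text
16.7 [ 0.4102 -0.2071  0.0996] 0.0866
shift [93.4 -0.2  0.4] turn [ 0.007  0.002 -0.001] rows>= 2.0
```

View pics/w9.png

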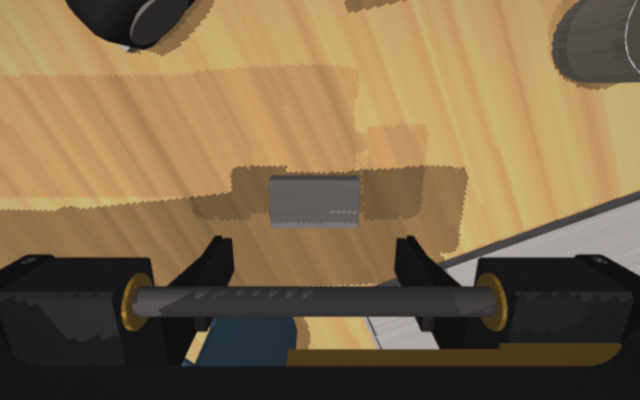

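Emit:
arm_command(targets=[[0,45,0,0,0.007,0,0],[0,93,0,0,0.007,0,0],[0,93,0,0,0.007,0,0],[255,93,0,0,0.007,0,0],[255,93,0,0,0.007,0,0],[255,93,0,0,0.007,0,0],[255,93,0,0,0.007,0,0]], newtons=50)

```text
time: 17.45
ee_pos: [0.4095, -0.2084, 0.0064]
eef_rot: [0.156, 0.689, -0.156, 0.69]
ft_force: [-0.7, 0.4, 4.0]
width: 0.0695
```

Emit:
arm_command(targets=[[255,-50,0,0,0,0,0],[255,-100,0,0,0,0,0],[255,-150,0,0,0,0,0],[255,-200,0,0,0,0,0],[255,-245,0,0,0,0,0],[255,-245,0,0,0,0,0]])

```text
time: 18.05
ee_pos: [0.411, -0.2093, 0.2567]
eef_rot: [0.156, 0.686, -0.157, 0.693]
ft_force: [0.9, 0.6, -3.8]
width: 0.0696
```

Run:
```python
from h import *
go(.459,.435,.25,-3)
```

```text
shift [   5.   602.  -234.7] turn [-0.394  0.01   0.001] rows>= 13.0
```

Emit:
arm_command(targets=[[255,-10,602,-235,-0.394,0,0],[255,-10,602,-235,-0.394,0,0],[255,-10,602,-235,-0.394,0,0],[255,-10,602,-235,-0.394,0,0],[255,-10,602,-235,-0.394,0,0],[255,-10,602,-235,-0.394,0,0],[255,-10,602,-235,-0.394,0,0],[255,-10,602,-235,-0.394,0,0],[255,-10,602,-235,-0.394,0,0],[255,-10,602,-235,-0.394,0,0]])

```text
time: 19.05
ee_pos: [0.4451, 0.2916, 0.2572]
eef_rot: [0.018, 0.707, -0.019, 0.707]
ft_force: [1.2, -0.4, -3.8]
width: 0.0692
```

Run:
```python
from h import *
go(.459,.435,.2,-3)
```

```text
shift [ 57.1 143.9   6.5] turn [ 0.    -0.001  0.001] rows>= 4.0
```

Emit:
arm_command(targets=[[255,57,140,6,0,0,0],[255,57,140,6,0,0,0],[255,57,140,6,0,0,0],[255,57,140,6,0,0,0],[255,57,140,6,0,0,0],[255,57,140,6,0,0,0]])

```text
time: 19.65
ee_pos: [0.4593, 0.4285, 0.2009]
eef_rot: [0.018, 0.707, -0.019, 0.707]
ft_force: [1.0, -0.4, -3.0]
width: 0.0695
```

Run:
```python
from h import *
wsnap('w10.png')
go(.459,.435,.04,-3)
```

```text
19.65 [0.4593 0.4285 0.2009] 0.0695
shift [161.6   6.7  -1.2] turn [-0.001  0.001  0.   ] rows>= 4.0
```

View pics/w10.png

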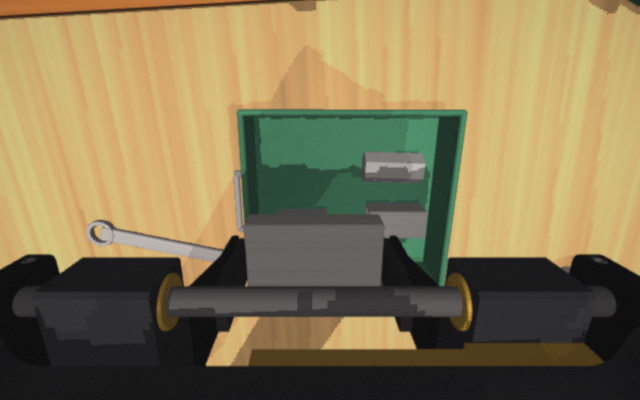

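Emit:
arm_command(targets=[[255,50,6,0,0,0,0],[255,100,6,0,0,0,0],[255,155,6,0,0,0,0],[255,155,6,0,0,0,0],[255,155,6,0,0,0,0],[25,155,6,0,0,0,0],[25,155,6,0,0,0,0],[25,105,6,0,0,0,0],[25,55,6,0,0,0,0],[25,-20,6,0,0,0,0]])

```text
time: 20.7
ee_pos: [0.4595, 0.4362, 0.2009]
eef_rot: [0.019, 0.706, -0.017, 0.708]
ft_force: [1.3, -0.0, 0.1]
width: 0.0781
```

Emit:
arm_command(targets=[[25,-40,-60,0,0,0,0],[25,-40,-60,0,0,0,0],[25,-40,-60,0,0,0,0]])

```text
time: 21.0
ee_pos: [0.4583, 0.3744, 0.2416]
eef_rot: [0.021, 0.704, -0.018, 0.71]
ft_force: [0.4, -0.3, 0.6]
width: 0.0783
```

Run:
```python
from h import *
wsnap('w11.png')
go(.5687,.0033,.22,76.9)
go(.535,.05,.25,76.9)
```

```text
21.0 [0.4583 0.3744 0.2416] 0.0783
shift [  19.3 -365.8  131.1] turn [-1.396e+00  6.000e-03  1.000e-03] rows>= 10.0
shift [ -10.7 -320.9   95.1] turn [-1.396e+00  6.000e-03  1.000e-03] rows>= 10.0
```

View pics/w11.png

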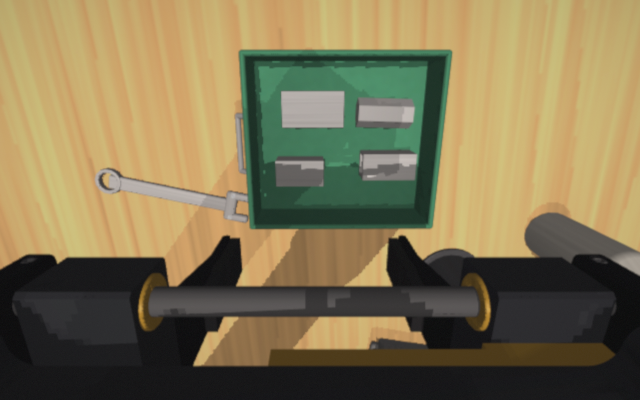

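Emit:
arm_command(targets=[[108,0,-366,131,-1.396,0,0],[108,0,-366,131,-1.396,0,0],[108,0,-366,131,-1.396,0,0],[108,0,-366,131,-1.396,0,0],[108,0,-366,131,-1.396,0,0],[108,0,-366,131,-1.396,0,0],[108,0,-366,131,-1.396,0,0],[108,0,-366,131,-1.396,0,0],[108,0,-366,131,-1.396,0,0],[108,0,-366,131,-1.396,0,0]])

```text
time: 22.05
ee_pos: [0.5691, -0.0008, 0.2359]
eef_rot: [-0.438, 0.556, 0.437, 0.556]
ft_force: [0.1, 0.2, 0.2]
width: 0.0502
```

Run:
```python
from h import *
a,c=wsnap('w12.png'); crop(a,'w12c.png',150,40,500,290,2)
go(.5687,.0033,.22,76.9)
```

```text
22.05 [ 0.5691 -0.0008  0.2359] 0.0502
shift [16.1  0.3  1.2] turn [0.004 0.    0.   ] rows>= 1.0
```

View pics/w12c.png

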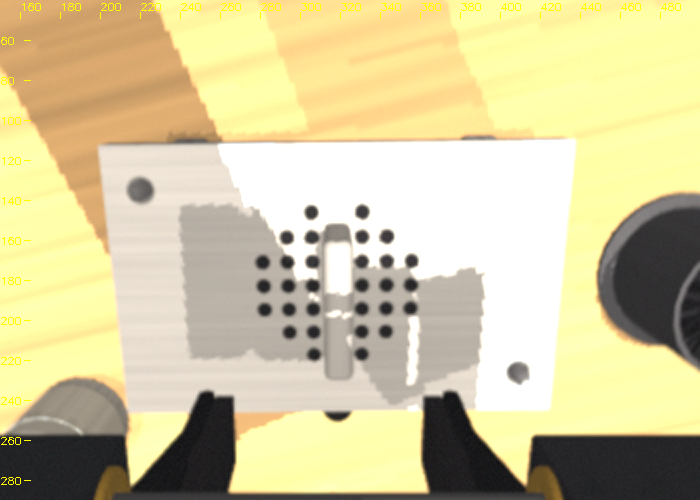

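Run:
```python
from h import *
np.set_printoptions(precision=4,suppress=True)
c=lw('w12.png'); o=lambda p:[(150+u/2,40+v/2) for u,v in p]
P=onz(c,o([(99,144),(574,139),(552,410),(127,410)]),.095)[:,:2]; print(P,P.mean(0))
for i in range(4): d=P[(i+1)%4]-P[i]; print(np.hypot(*d),np.degrees(np.arctan2(*d[::-1])))
print('tab',onz(c,o([(338,238),(338,379)]),.14)); print('pins',onz(c,o([(140,190),(517,373)]),.106))
```

```text
[[ 0.4812 -0.0831]
 [ 0.5282  0.1198]
 [ 0.656   0.0926]
 [ 0.6061 -0.1128]] [0.5679 0.0041]
0.2082958440219871 76.94964019069806
0.13065277182495078 -12.027672159187137
0.21134669178505572 -103.65642433762916
0.1283983607381158 166.63410987453685
tab [[ 0.5378  0.0106  0.14  ]
 [ 0.5957 -0.0032  0.14  ]]
pins [[ 0.5039 -0.0687  0.106 ]
 [ 0.6269  0.0765  0.106 ]]
```

Emit:
arm_command(targets=[[108,45,0,4,0.002,0,0],[108,90,0,4,0.002,0,0],[108,128,0,4,0.002,0,0],[108,128,0,4,0.002,0,0],[108,128,0,4,0.002,0,0],[180,128,0,4,0.002,0,0],[255,128,0,4,0.002,0,0],[255,128,0,4,0.002,0,0],[255,128,0,4,0.002,0,0],[255,128,0,4,0.002,0,0]], newtons=60)

```text
time: 23.1
ee_pos: [0.5691, 0.007, 0.1087]
eef_rot: [-0.437, 0.556, 0.436, 0.556]
ft_force: [-1.9, -4.5, 3.0]
width: 0.0178
```

Run:
```python
from h import *
s=read_state();print(s['ee_pos'],R.from_quat(s['eef_rot']).as_matrix().round(4),s['width'],s['ft_force'],s['joint_positions'].round(2))
```

```text
[0.56907854 0.00703761 0.10866927] [[ 6.000e-04 -9.712e-01  2.381e-01]
 [-4.000e-04  2.381e-01  9.712e-01]
 [-1.000e+00 -7.000e-04 -3.000e-04]] 0.017805206536805514 [-1.88750191 -4.50941672  3.0189336 ] [ 0.3   0.34 -0.47  1.73  0.17  1.11  1.11]
```

Emit:
arm_command(targets=[[255,0,0,0,0,0,0],[255,0,0,0,0,0,0],[255,0,0,0,0,0,0],[255,0,0,0,0,0,0],[255,0,0,0,0,0,0]], newtons=60)

```text
time: 23.6
ee_pos: [0.5687, 0.005, 0.1086]
eef_rot: [-0.437, 0.557, 0.435, 0.556]
ft_force: [-4.0, -6.9, 5.1]
width: 0.0114
```

Run:
```python
from h import *
wsnap('w13.png'); s=read_state(); print(s['ft_force'])
```

```text
23.6 [0.5687 0.005  0.1086] 0.0114
[-3.63677258 -6.92342473  5.75734866]
```

View pics/w13.png

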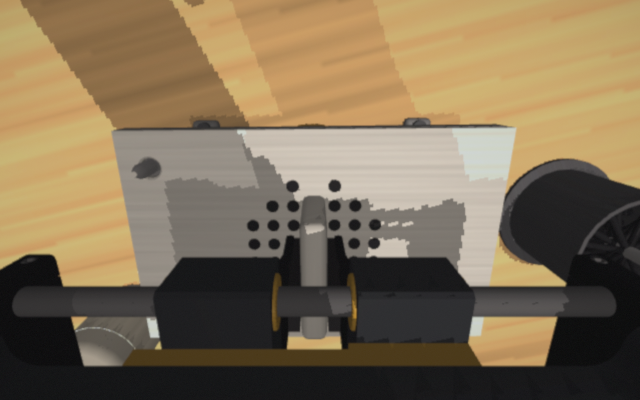

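Emit:
arm_command(targets=[[255,-10,0,-2,0,0,0],[255,-25,0,-2,0,0,0],[255,-50,0,-2,0,0,0],[255,-90,0,-2,0,0,0],[255,-130,0,-2,0,0,0],[255,-130,0,-2,0,0,0]])

```text
time: 24.25
ee_pos: [0.5709, 0.0066, 0.2451]
eef_rot: [-0.439, 0.553, 0.435, 0.559]
ft_force: [1.6, 0.4, -3.8]
width: 0.0114
```

Run:
```python
from h import *
go(.527,-.35,.24,-2.4)
S=cam('scene');D=cam('side')
print(proj(D,[.568,.0038,.24]))
a=snap('side','d4.png'); crop(a,'d4c.png',180,60,440,260,3); print(read_state()['ft_force'],read_state()['width'])
```

```text
shift [   4.5  -41.9 -356.9] turn [1.373 0.009 0.006] rows>= 10.0
[[304.4806122  170.04751332]]
[-1.17814152  0.05522216 -5.90715838] 0.011520366504658021
```

View pics/d4c.png

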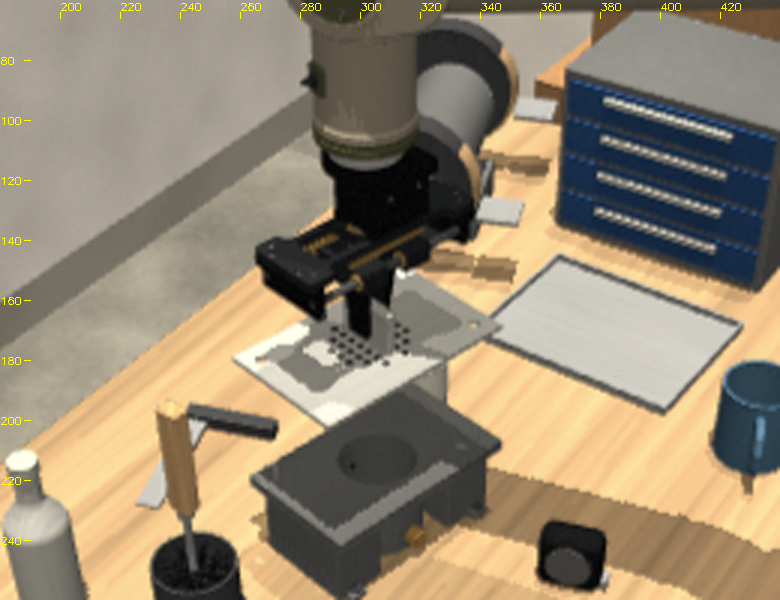

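Run:
```python
from h import *
S=cam('scene')
print(onz(S,[(175,183),(128,228),(178,222),(175,285)],0)[:,:2].round(3))
go(.527,-.397,.20,-2.4)
```

```text
[[ 0.48  -0.548]
 [ 0.694 -0.611]
 [ 0.634 -0.465]
 [ 0.851 -0.373]]
shift [  41.3  -53.9 -402. ] turn [1.373 0.005 0.003] rows>= 10.0
```

```bash
python3 - <<'E'
from h import *
S=cam('scene');D=cam('side')
for z in (.1,.15,.2): print(z,onz(S,[(165,248),(165,222),(178,218),(172,240)],z)[:,:2].round(3).tolist())
# side: rest plates (1500/3..)
for z in (.05,.1,.15): print(z,onz(D,[(180+520/3,60+205/3),(180+480/3,60+220/3),(180+470/3,60+190/3)],z)[:,:2].round(3).tolist())
E
python3 - <<'E'
import cv2
a=cv2.imread('pics/scene0.png');cv2.imwrite('pics/s0g.png',cv2.resize(a[150:300,30:260],None,fx=3.4,fy=3.4))
E
```

```text
0.1 [[0.794, -0.404], [0.707, -0.446], [0.684, -0.415], [0.763, -0.397]]
0.15 [[0.822, -0.376], [0.739, -0.417], [0.717, -0.386], [0.793, -0.369]]
0.2 [[0.85, -0.348], [0.771, -0.387], [0.75, -0.358], [0.822, -0.342]]
0.05 [[0.707, -0.513], [0.731, -0.458], [0.777, -0.51]]
0.1 [[0.669, -0.443], [0.692, -0.391], [0.736, -0.44]]
0.15 [[0.631, -0.373], [0.652, -0.323], [0.694, -0.37]]
```

View pics/s0g.png

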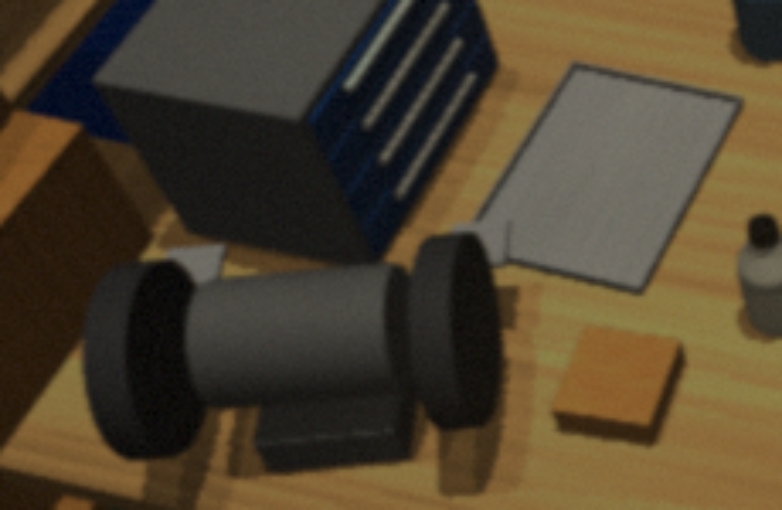

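Emit:
arm_command(targets=[[255,5,-54,-400,1.373,0,0],[255,5,-54,-400,1.373,0,0],[255,5,-54,-400,1.373,0,0],[255,5,-54,-400,1.373,0,0],[255,5,-54,-400,1.373,0,0],[255,5,-54,-400,1.373,0,0],[255,5,-54,-400,1.373,0,0],[255,5,-54,-400,1.373,0,0],[255,5,-54,-400,1.373,0,0],[255,5,-54,-400,1.373,0,0]])

```text
time: 25.3
ee_pos: [0.5242, -0.3973, 0.2308]
eef_rot: [0.018, 0.708, -0.017, 0.706]
ft_force: [0.4, 0.7, -5.5]
width: 0.0114
```

Run:
```python
from h import *
go(.523,-.397,.14,-2.4)
wsnap('w14.png'); snap('side','d5.png')
```

```text
shift [90.8  0.1 -0.9] turn [-0.007 -0.003 -0.002] rows>= 2.0
25.3 [ 0.5242 -0.3973  0.2308] 0.0114
```

View pics/w14.png

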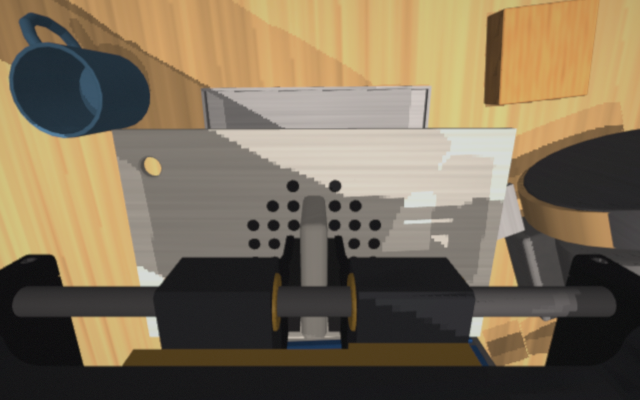

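View pics/d5.png

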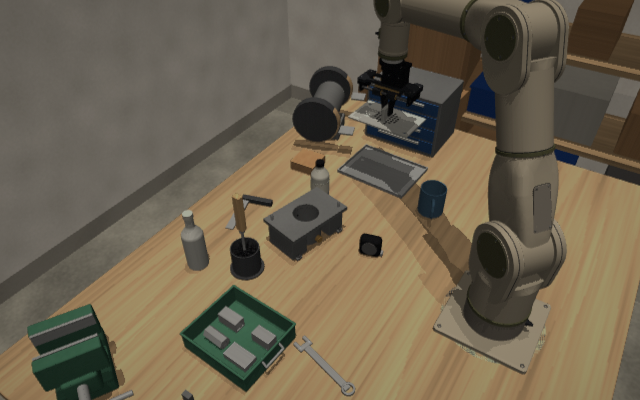

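Run:
```python
from h import *
np.set_printoptions(precision=4,suppress=True)
c=lw('w14.png'); P=onz(c,[(206,90),(428,88)],.012)[:,:2]; d=P[1]-P[0]; y=np.degrees(np.arctan2(*d[::-1])); print(P,y,np.hypot(*d)); a=np.radians(y); print('centre',P.mean(0)+.095*np.array([np.sin(a),-np.cos(a)]))
for z in (.07,.1,.15): print(z,onz(c,[(507,215),(545,310),(525,190)],z)[:,:2].tolist())
```

```text
[[ 0.4107 -0.3068]
 [ 0.6509 -0.3166]] -2.344593270447544 0.24037227681310175
centre [ 0.5269 -0.4066]
0.07 [[0.7196276736032752, -0.44477701797038977], [0.7764560725336175, -0.5619641338091775], [0.734334195917942, -0.41873817736247565]]
0.1 [[0.701832462518525, -0.43267025516523494], [0.753374129943356, -0.5389554834089784], [0.7151708408009667, -0.4090538012794522]]
0.15 [[0.6721737773772748, -0.41249231715664353], [0.7149042256262534, -0.5006077327419798], [0.683231915606008, -0.39291317447441315]]
```

Emit:
arm_command(targets=[[255,45,-5,1,-0.005,0,0],[255,90,-5,1,-0.005,0,0],[255,135,-5,1,-0.005,0,0],[255,175,-5,1,-0.005,0,0],[255,190,-5,1,-0.005,0,0],[255,190,-5,1,-0.005,0,0],[255,190,-5,1,-0.005,0,0]])

```text
time: 26.1
ee_pos: [0.528, -0.4011, 0.0453]
eef_rot: [0.012, 0.706, -0.013, 0.708]
ft_force: [0.3, -0.6, -3.8]
width: 0.0117
```

Run:
```python
from h import *
go(.525,-.402,.0225,-2.4)
a=snap('side','d6.png'); crop(a,'d6c.png',300,100,460,230,4); wsnap('w15.png')
```

```text
shift [22.8 -1.  -3. ] turn [0.006 0.002 0.001] rows>= 1.0
26.15 [ 0.5283 -0.4016  0.0461] 0.0114
```

View pics/d6c.png

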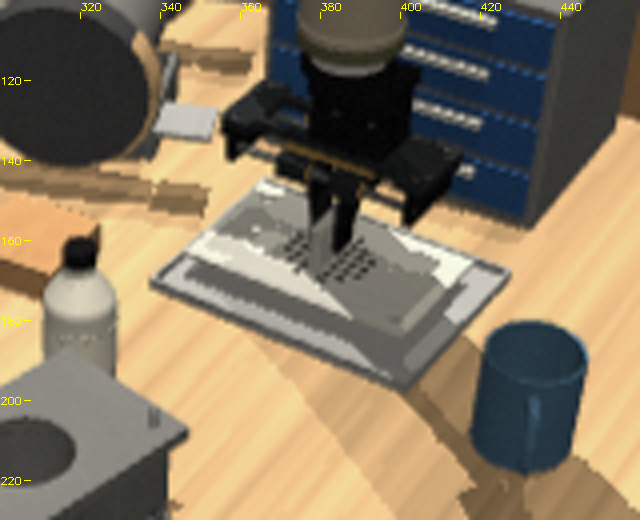

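View pics/w15.png

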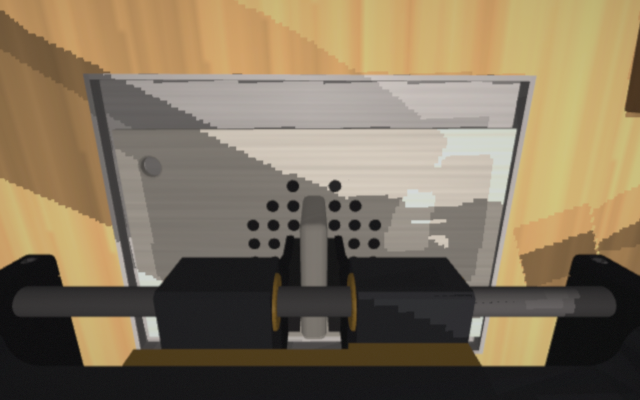

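Emit:
arm_command(targets=[[255,8,0,-3,0.006,0,0],[255,14,0,-3,0.006,0,0],[255,19,0,-3,0.006,0,0],[255,24,0,-3,0.006,0,0],[255,24,0,-3,0.006,0,0],[255,24,0,-3,0.006,0,0]])

```text
time: 26.8
ee_pos: [0.5235, -0.401, 0.0215]
eef_rot: [0.015, 0.707, -0.015, 0.707]
ft_force: [-9.3, 6.1, 18.9]
width: 0.0116
```

Emit:
arm_command(targets=[[255,-3,0,0,0,0,0],[120,-3,0,0,0,0,0],[100,-3,0,0,0,0,0],[100,-3,0,0,0,0,0],[100,-3,0,0,0,0,0],[100,-3,0,0,0,0,0],[100,-50,0,0,0,0,0],[100,-100,0,0,0,0,0],[100,-150,0,0,0,0,0],[100,-150,0,0,0,0,0]])

```text
time: 27.8
ee_pos: [0.5266, -0.4031, 0.1778]
eef_rot: [0.013, 0.703, -0.018, 0.711]
ft_force: [1.5, -0.2, 0.4]
width: 0.0526
```

Run:
```python
from h import *
wsnap('w16.png');print(read_state()['ft_force'])
a=snap('side','d7.png'); crop(a,'d7c.png',300,100,460,230,4)
```

```text
27.8 [ 0.5266 -0.4031  0.1778] 0.0526
[ 0.66300651  0.0818746  -0.07880393]
```

View pics/w16.png

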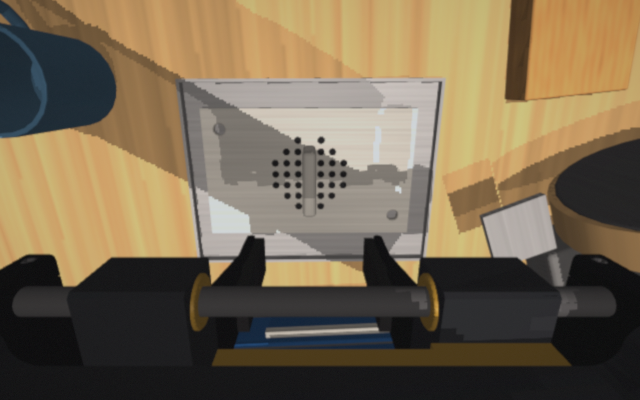

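View pics/d7c.png

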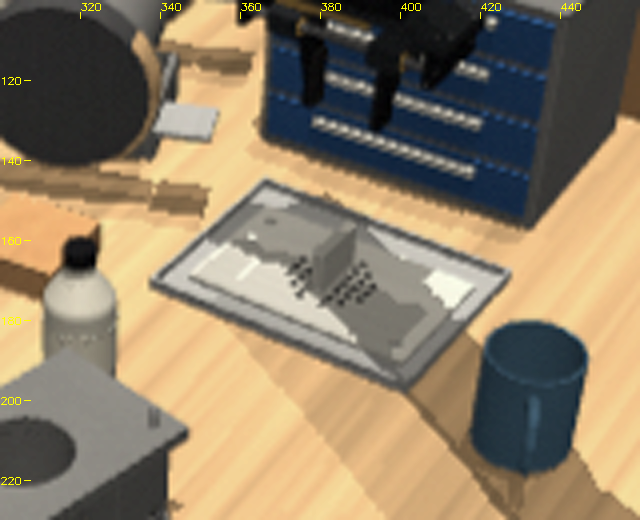

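Run:
```python
from h import *
go(.63,.13,.34,0)
```

```text
shift [-169.9  535.1   83.1] turn [-0.043  0.002  0.002] rows>= 12.0
```

Emit:
arm_command(targets=[[100,-150,200,30,-0.04,0,0],[100,-150,200,30,-0.04,0,0],[100,-150,200,30,-0.04,0,0],[100,-150,200,30,-0.04,0,0],[100,-150,200,30,-0.04,0,0],[100,-165,535,83,-0.04,0,0],[100,-165,535,83,-0.04,0,0],[100,-165,535,83,-0.04,0,0],[100,-165,535,83,-0.04,0,0],[100,-165,535,83,-0.04,0,0]])

```text
time: 28.9
ee_pos: [0.6113, 0.0428, 0.3282]
eef_rot: [0.001, 0.708, -0.001, 0.706]
ft_force: [0.3, -1.4, 0.2]
width: 0.0528
```

Run:
```python
from h import *
go(.63,.13,.34,0)
```

```text
shift [-11.9  87.3  18.4] turn [-0.003 -0.002  0.   ] rows>= 2.0
```

Emit:
arm_command(targets=[[100,-10,45,9,0,0,0],[100,-10,83,16,0,0,0],[100,-10,83,16,0,0,0],[100,-10,83,16,0,0,0]])

```text
time: 29.3
ee_pos: [0.6275, 0.1249, 0.3378]
eef_rot: [0.0, 0.708, -0.001, 0.706]
ft_force: [-0.2, -0.4, 0.1]
width: 0.0533
```

Run:
```python
from h import *
a,c=wsnap('w17.png'); cv2.imwrite('pics/w17b.png',np.clip(a[:,:,::-1]*1.4,0,255).astype(np.uint8))
```

```text
29.3 [0.6275 0.1249 0.3378] 0.0533
```

View pics/w17b.png

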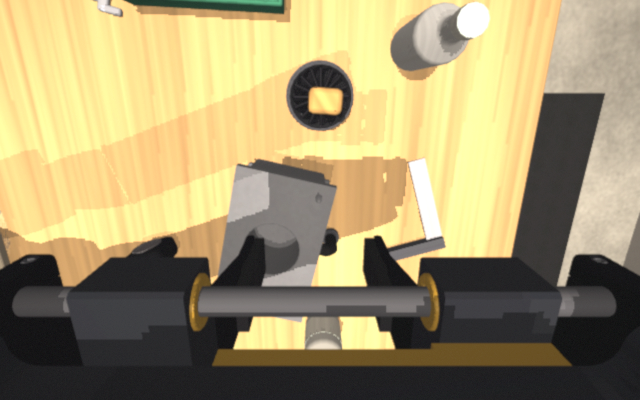

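Run:
```python
from h import *
a=cv2.imread('pics/w17.png')[:,:,::-1]; crop(a,'w17c.png',280,50,370,140,7)
c=lw('w17.png'); print(onz(c,[(325,101)],.261),onz(c,[(320,96)],.08))
```

```text
[[0.63470571 0.20164033 0.261     ]] [[0.63403809 0.20251525 0.08      ]]
```

View pics/w17c.png

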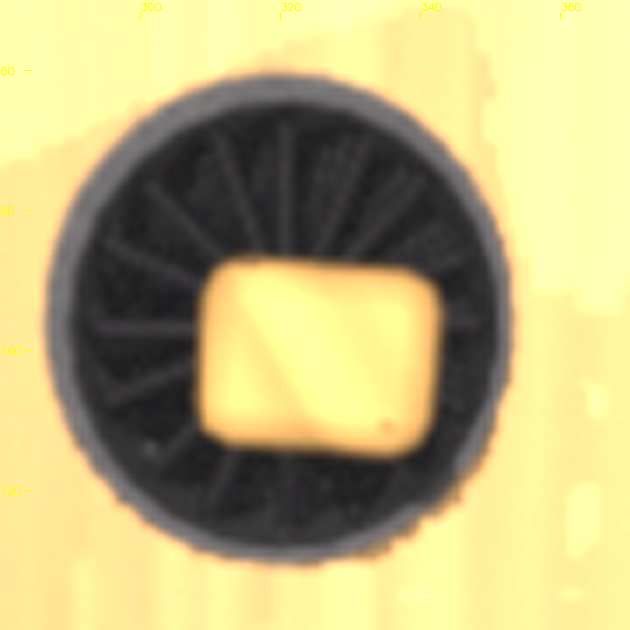

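Run:
```python
from h import *
c=lw('w17.png'); print(onz(c,[(471,22)],.19))
go(.635,.202,.315,87)
```

```text
[[0.75762517 0.26269766 0.19      ]]
shift [23.1 78.7  7.1] turn [-1.522e+00 -3.000e-03 -1.000e-03] rows>= 11.0
```

Emit:
arm_command(targets=[[90,0,79,7,-1.522,0,0],[90,0,79,7,-1.522,0,0],[90,0,79,7,-1.522,0,0],[90,0,79,7,-1.522,0,0],[90,0,79,7,-1.522,0,0],[90,0,79,7,-1.522,0,0],[90,0,79,7,-1.522,0,0],[90,0,79,7,-1.522,0,0],[90,0,79,7,-1.522,0,0],[90,0,79,7,-1.522,0,0]])

```text
time: 30.35
ee_pos: [0.6355, 0.2007, 0.3392]
eef_rot: [-0.482, 0.518, 0.482, 0.517]
ft_force: [0.3, 0.2, -0.7]
width: 0.0561
```

Run:
```python
from h import *
go(.635,.202,.33,87)
```

```text
shift [9.2 0.6 1.2] turn [-0.018 -0.001 -0.   ] rows>= 1.0
```

Emit:
arm_command(targets=[[90,40,0,1,-0.018,0,0],[90,80,0,1,-0.018,0,0],[90,120,0,1,-0.018,0,0],[90,138,0,1,-0.018,0,0],[90,138,0,1,-0.018,0,0],[90,138,0,1,-0.018,0,0]])

```text
time: 30.95
ee_pos: [0.6356, 0.2026, 0.2025]
eef_rot: [-0.486, 0.514, 0.485, 0.514]
ft_force: [-0.4, -0.3, -0.4]
width: 0.0563
```

Run:
```python
from h import *
wsnap('w18.png'); a=snap('side','d8.png'); crop(a,'d8c.png',180,120,340,290,4); print(read_state()['ft_force'])
```

```text
30.95 [0.6356 0.2026 0.2025] 0.0563
[ 0.27435936 -0.0675671   0.59627752]
```

View pics/w18.png

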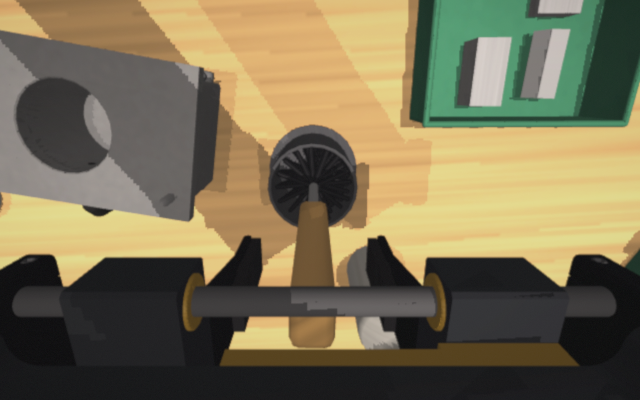

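View pics/d8c.png

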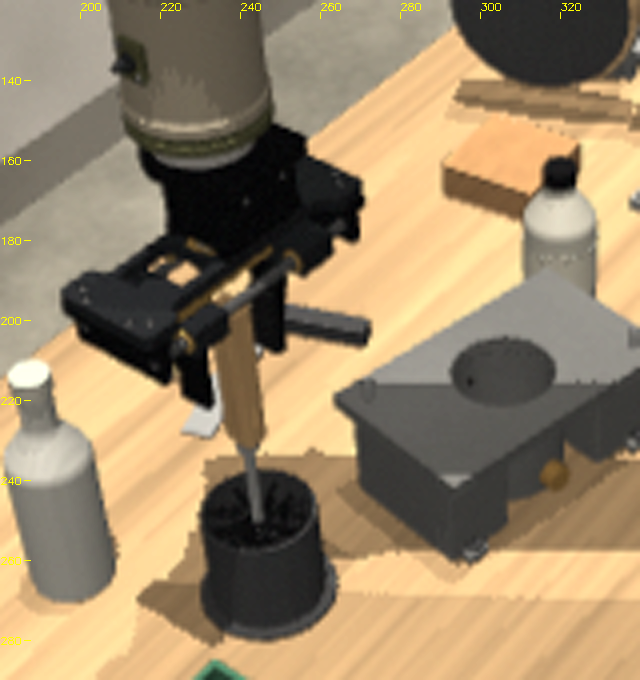

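Emit:
arm_command(targets=[[200,1,0,0,0,0,0],[255,1,0,0,0,0,0],[255,1,0,0,0,0,0],[255,1,0,0,0,0,0],[255,1,0,0,0,0,0],[255,1,0,0,0,0,0],[255,1,0,0,0,0,0]], newtons=50)

```text
time: 31.75
ee_pos: [0.6351, 0.2039, 0.2008]
eef_rot: [-0.486, 0.514, 0.486, 0.514]
ft_force: [0.3, -0.1, -0.4]
width: 0.0178
```

Emit:
arm_command(targets=[[255,-30,0,0,0,0,0],[255,-60,0,0,0,0,0],[255,-100,0,0,0,0,0],[255,-140,0,0,0,0,0],[255,-140,0,0,0,0,0]])

```text
time: 32.25
ee_pos: [0.6363, 0.2049, 0.3472]
eef_rot: [-0.487, 0.511, 0.485, 0.517]
ft_force: [0.7, 0.2, -1.8]
width: 0.0176
```

Run:
```python
from h import *
wsnap('w19.png'); print(read_state()['ft_force']); a=snap('side','d9.png'); crop(a,'d9c.png',180,80,340,280,3)
a=snap('scene','s9.png'); crop(a,'s9c.png',320,120,480,300,4)
go(.568,.004,.34,87)
```

```text
32.25 [0.6363 0.2049 0.3472] 0.0176
[ 1.34726046 -0.12582005 -2.25910291]
shift [ 1.000e-01  5.570e+01 -2.033e+02] turn [-0.004 -0.    -0.001] rows>= 5.0
```

View pics/d9c.png

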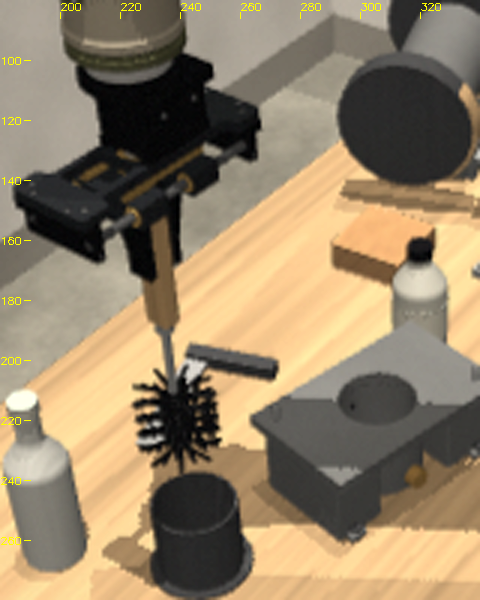

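View pics/s9c.png

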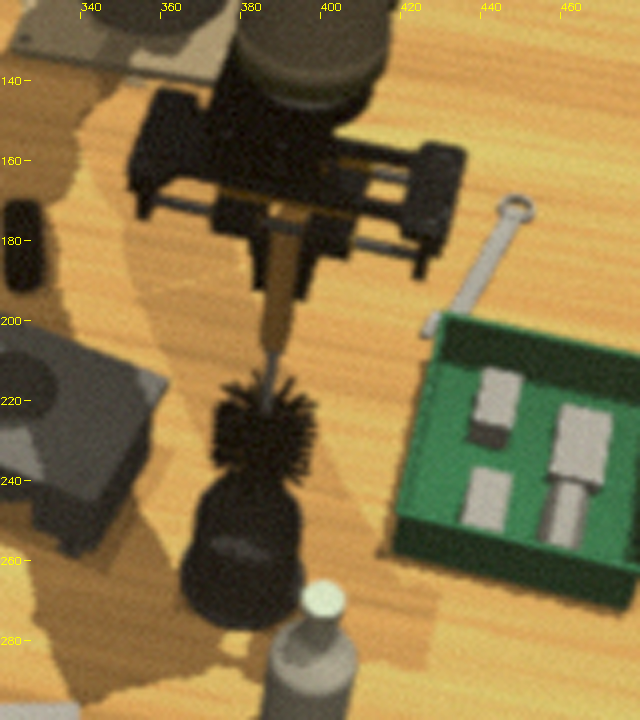

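View pics/w19.png

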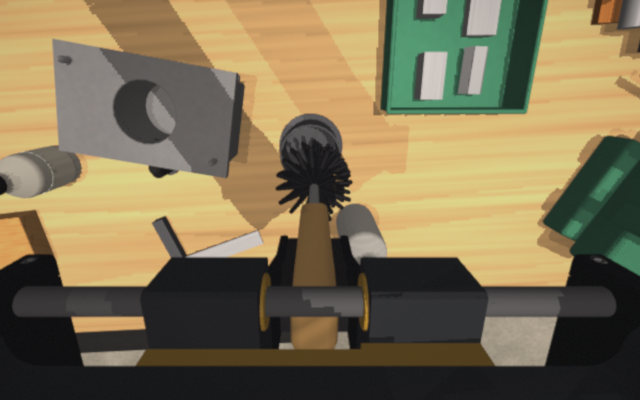

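Run:
```python
from h import *
np.set_printoptions(precision=4,suppress=True)
a=cv2.imread('pics/w19.png')[:,:,::-1]; crop(a,'w19c.png',40,30,260,190,3)
c=lw('w19.png'); t=np.linspace(0,6.28,60)
for ctr in ([.568,.004],[.572,.008],[.568,0]): 
  q=proj(c,np.c_[ctr[0]+.038*np.cos(t),ctr[1]+.038*np.sin(t),0*t+.09]); print(ctr,q.min(0),q.max(0))
```

```text
[0.568, 0.004] [112.2137  79.1692] [175.9215 143.7428]
[0.572, 0.008] [116.3031  82.5546] [179.7833 146.7529]
[0.568, 0] [108.9226  79.3727] [172.6559 143.9272]
```

View pics/w19c.png

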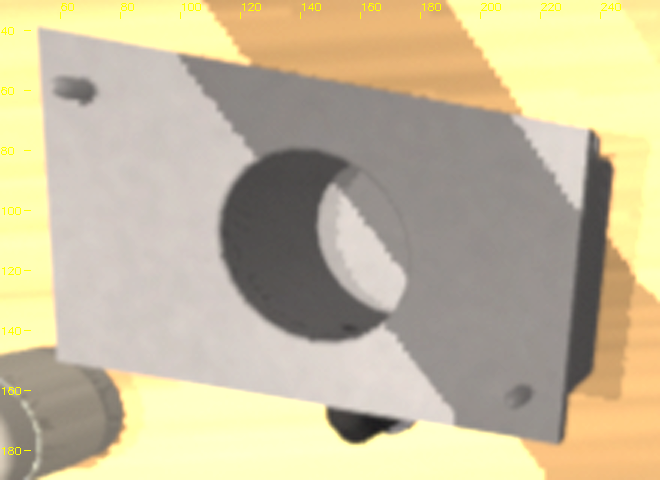

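Emit:
arm_command(targets=[[255,0,56,-202,0,0,0],[255,0,56,-202,0,0,0],[255,0,56,-202,0,0,0],[255,0,56,-202,0,0,0],[255,0,56,-202,0,0,0],[255,0,56,-202,0,0,0],[255,0,56,-202,0,0,0],[255,0,56,-202,0,0,0]])

```text
time: 33.2
ee_pos: [0.568, 0.0074, 0.3403]
eef_rot: [-0.486, 0.513, 0.487, 0.513]
ft_force: [-0.5, 0.8, -1.5]
width: 0.0176
```

Run:
```python
from h import *
wsnap('w20.png'); print(read_state()['ft_force']); a=snap('side','d10.png'); crop(a,'d10c.png',220,80,380,270,3)
a=snap('scene','s10.png'); crop(a,'s10c.png',260,120,400,270,4)
go(.5685,.0048,.28,87)
```

```text
33.2 [0.568  0.0074 0.3403] 0.0176
[-0.11313876  0.42284724 -1.28108616]
shift [60.6 -0.6 -2. ] turn [-0.002  0.001 -0.   ] rows>= 2.0
```

View pics/d10c.png

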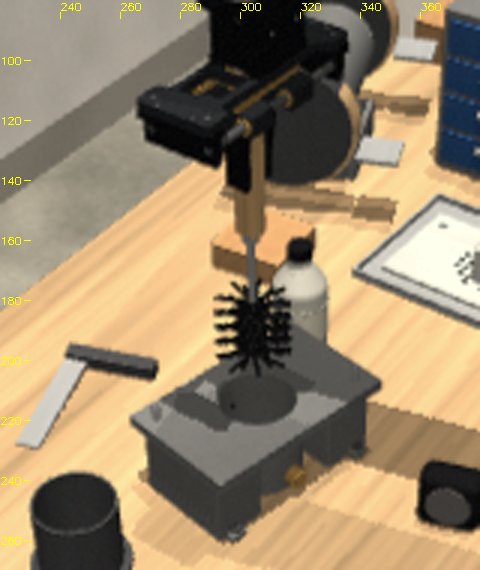

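View pics/s10c.png

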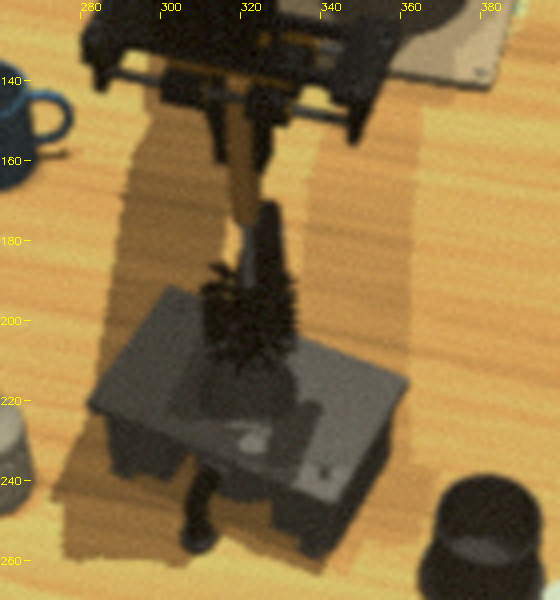

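View pics/w20.png

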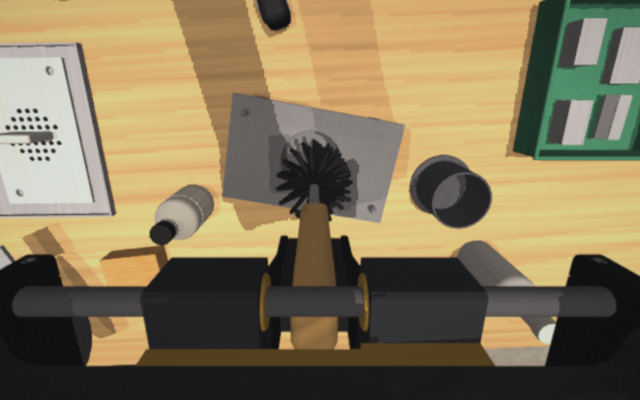

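Emit:
arm_command(targets=[[255,30,0,-2,0,0,0],[255,55,0,-2,0,0,0],[255,80,0,-2,0,0,0],[255,105,0,-2,0,0,0],[255,125,0,-2,0,0,0],[255,135,0,-2,0,0,0],[255,135,0,-2,0,0,0],[255,135,0,-2,0,0,0],[255,135,0,-2,0,0,0]])

```text
time: 34.25
ee_pos: [0.5685, 0.0036, 0.2072]
eef_rot: [-0.486, 0.513, 0.485, 0.514]
ft_force: [0.0, 0.8, -1.1]
width: 0.0177
```

Run:
```python
from h import *
a=snap('side','d11.png'); crop(a,'d11c.png',220,80,380,270,3); s=read_state(); print(s['width'])
```

```text
0.017938102735872305
```

View pics/d11c.png

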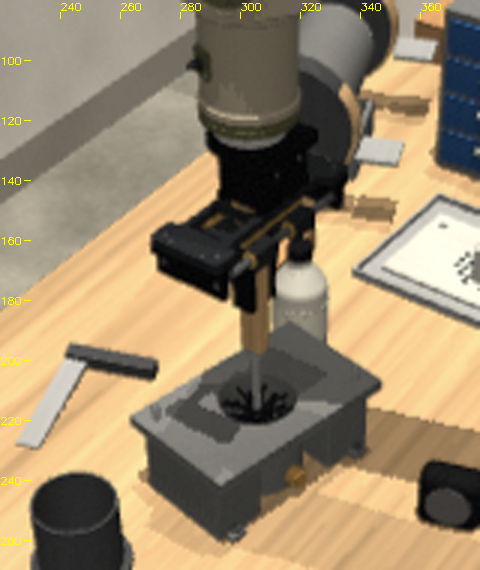

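Emit:
arm_command(targets=[[255,3,0,0,0,0,0],[255,5,0,0,0,0,0],[255,5,0,0,0,0,0],[255,5,0,0,0,0,0]])

```text
time: 34.7
ee_pos: [0.5678, 0.0033, 0.2009]
eef_rot: [-0.486, 0.514, 0.486, 0.514]
ft_force: [0.6, -0.6, -1.8]
width: 0.0176
```

Emit:
arm_command(targets=[[255,-25,0,1,0,0,0],[255,-50,0,1,0,0,0],[255,-74,0,1,0,0,0],[255,-74,0,1,0,0,0],[255,-74,0,1,0,0,0]])

```text
time: 35.2
ee_pos: [0.5679, 0.0043, 0.2749]
eef_rot: [-0.486, 0.514, 0.486, 0.514]
ft_force: [-0.2, -0.1, -1.7]
width: 0.0177
```

Emit:
arm_command(targets=[[255,25,0,0,0,0,0],[255,50,0,0,0,0,0],[255,75,0,0,0,0,0],[255,75,0,0,0,0,0],[255,75,0,0,0,0,0],[255,75,0,0,0,0,0]])

```text
time: 35.8
ee_pos: [0.5675, 0.0043, 0.1993]
eef_rot: [-0.485, 0.514, 0.486, 0.514]
ft_force: [0.8, 0.6, -2.0]
width: 0.0175
```

Run:
```python
from h import *
wsnap('w21.png'); a=snap('side','d12.png'); crop(a,'d12c.png',220,80,380,270,3); s=read_state(); print(s['width'],s['ft_force'])
```

```text
35.8 [0.5675 0.0043 0.1993] 0.0175
0.01775054626273344 [ 0.34394062  0.1029455  -0.28269078]
```

View pics/d12c.png

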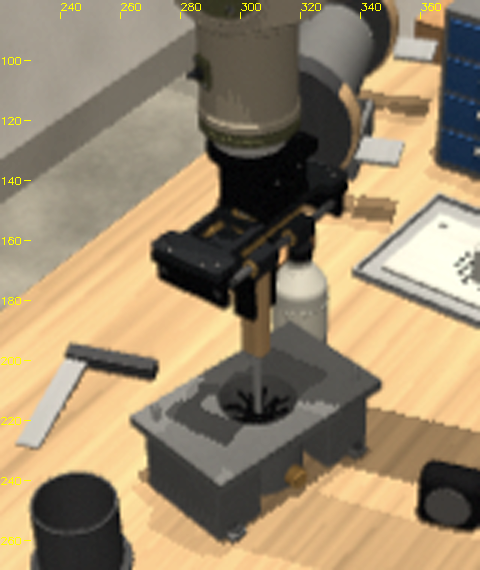

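View pics/w21.png

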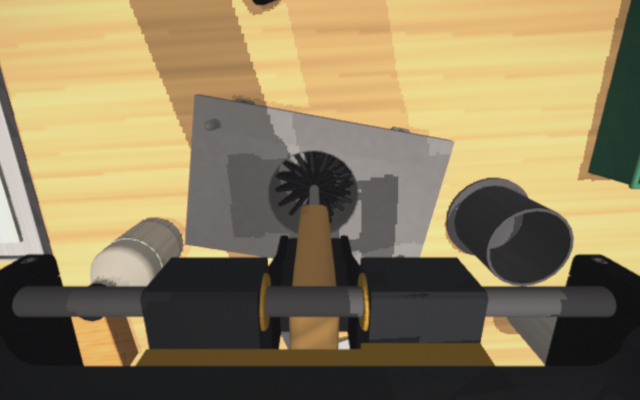

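Emit:
arm_command(targets=[[255,-25,0,0,0,0,0],[255,-50,0,0,0,0,0],[255,-74,0,0,0,0,0],[255,-74,0,0,0,0,0],[255,-74,0,0,0,0,0]])

```text
time: 36.4
ee_pos: [0.568, 0.0043, 0.2739]
eef_rot: [-0.486, 0.514, 0.486, 0.514]
ft_force: [0.1, -0.0, -2.8]
width: 0.0177
```

Emit:
arm_command(targets=[[255,25,0,0,0,0,0],[255,50,0,0,0,0,0],[255,74,0,0,0,0,0],[255,74,0,0,0,0,0],[255,74,0,0,0,0,0],[255,74,0,0,0,0,0]])

```text
time: 37.0
ee_pos: [0.5678, 0.0043, 0.2]
eef_rot: [-0.486, 0.514, 0.486, 0.514]
ft_force: [-0.7, -0.7, -2.0]
width: 0.0175
```

Emit:
arm_command(targets=[[255,-25,0,0,0,0,0],[255,-50,0,0,0,0,0],[255,-74,0,0,0,0,0],[255,-74,0,0,0,0,0],[255,-74,0,0,0,0,0]])

```text
time: 37.5
ee_pos: [0.5681, 0.0044, 0.2743]
eef_rot: [-0.486, 0.514, 0.485, 0.514]
ft_force: [0.1, 0.7, -1.8]
width: 0.0175
```

Emit:
arm_command(targets=[[255,25,0,0,0,0,0],[255,50,0,0,0,0,0],[255,74,0,0,0,0,0],[255,74,0,0,0,0,0],[255,74,0,0,0,0,0],[255,74,0,0,0,0,0]])

```text
time: 38.1
ee_pos: [0.5681, 0.0044, 0.2007]
eef_rot: [-0.486, 0.514, 0.486, 0.514]
ft_force: [-0.4, 0.6, -1.0]
width: 0.0176
```

Run:
```python
from h import *
wsnap('w22.png'); a=snap('side','d13.png'); crop(a,'d13c.png',220,80,380,270,3); s=read_state(); print(s['width'],s['ft_force'])
```

```text
38.1 [0.5681 0.0044 0.2007] 0.0176
0.01771452960175134 [-0.32813346  0.85305856 -1.1166473 ]
```

View pics/d13c.png

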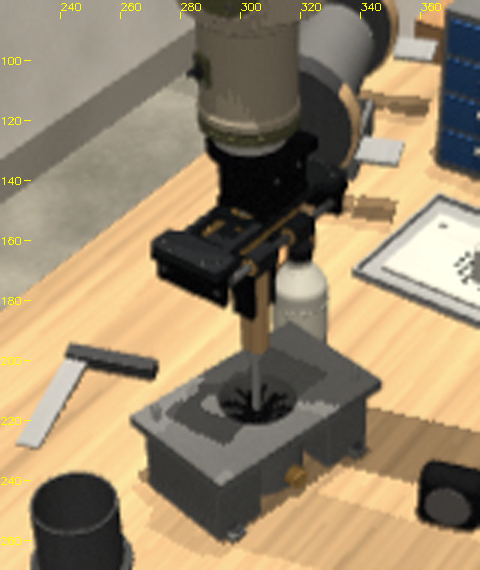

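View pics/w22.png

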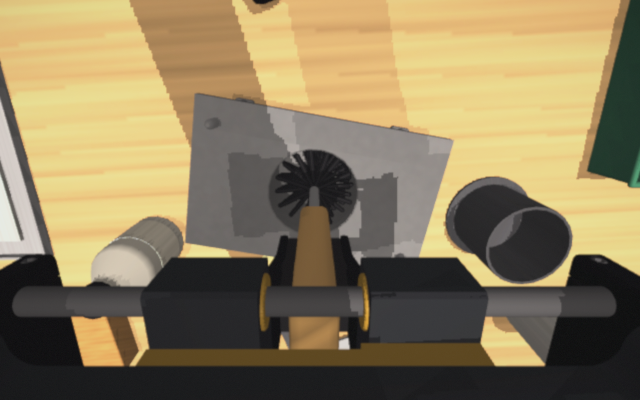

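Emit:
arm_command(targets=[[255,-25,0,0,0,0,0],[255,-50,0,0,0,0,0],[255,-72,0,0,0,0,0],[255,-74,0,0,0,0,0],[255,-76,0,0,0,0,0],[255,-110,0,0,0,0,0],[255,-150,0,0,0,0,0],[255,-150,0,0,0,0,0]])

```text
time: 39.0
ee_pos: [0.5691, 0.0047, 0.3541]
eef_rot: [-0.487, 0.512, 0.484, 0.515]
ft_force: [-0.1, -0.1, -1.1]
width: 0.0179
```

Run:
```python
from h import *
go(.635,.2032,.35,87)
```

```text
shift [  4.5 -54.6 201.9] turn [-0.004  0.     0.006] rows>= 5.0
```

Emit:
arm_command(targets=[[255,5,-55,202,0,0,0],[255,5,-55,202,0,0,0],[255,5,-55,202,0,0,0],[255,5,-55,202,0,0,0],[255,5,-55,202,0,0,0],[255,5,-55,202,0,0,0],[255,5,-55,202,0,0,0],[255,5,-55,202,0,0,0]])

```text
time: 39.8
ee_pos: [0.6344, 0.2009, 0.3449]
eef_rot: [-0.485, 0.515, 0.485, 0.514]
ft_force: [0.2, -0.0, -0.8]
width: 0.0174
```

Run:
```python
from h import *
wsnap('w23.png'); s=read_state(); print(s['width'],s['ft_force']); a=snap('scene','s11.png'); crop(a,'s11c.png',320,120,480,300,4)
go(.6348,.2032,.21,87)
```

```text
39.8 [0.6344 0.2009 0.3449] 0.0174
0.017766324284285248 [-1.09372707  0.01841148 -1.5231784 ]
shift [135.3  -0.2   2.2] turn [-0.006 -0.001  0.001] rows>= 3.0
```

View pics/s11c.png

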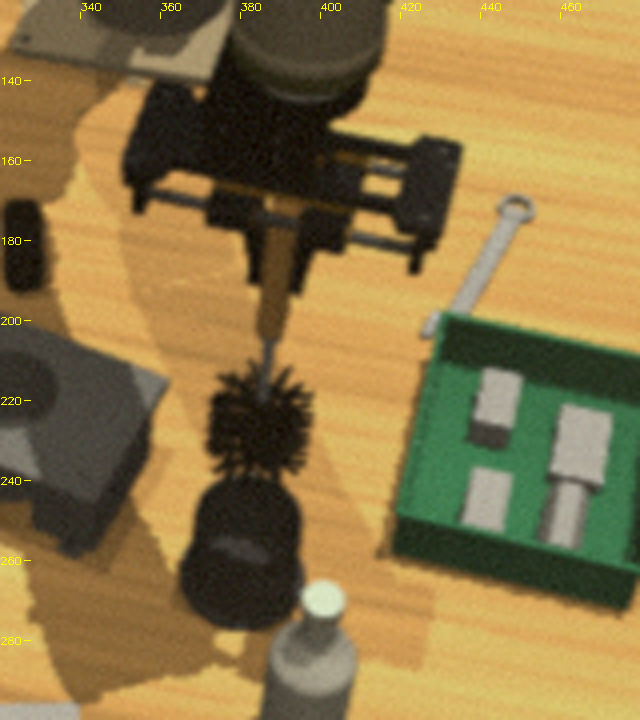

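View pics/w23.png

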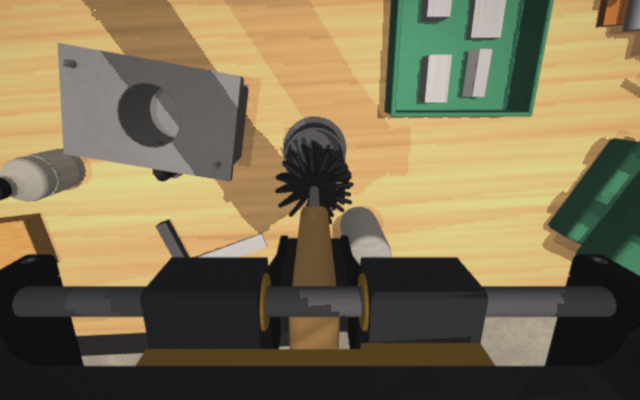

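Emit:
arm_command(targets=[[255,30,0,2,0,0,0],[255,55,0,2,0,0,0],[255,80,0,2,0,0,0],[255,105,0,2,0,0,0],[255,130,0,2,0,0,0],[255,142,0,2,0,0,0],[255,142,0,2,0,0,0],[255,142,0,2,0,0,0]])

```text
time: 40.7
ee_pos: [0.6347, 0.2047, 0.2042]
eef_rot: [-0.486, 0.514, 0.485, 0.514]
ft_force: [0.4, -0.4, -0.6]
width: 0.0179
```

Run:
```python
from h import *
a=snap('side','d14.png'); crop(a,'d14c.png',180,120,340,290,4)
```

```text
(no output)
```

View pics/d14c.png

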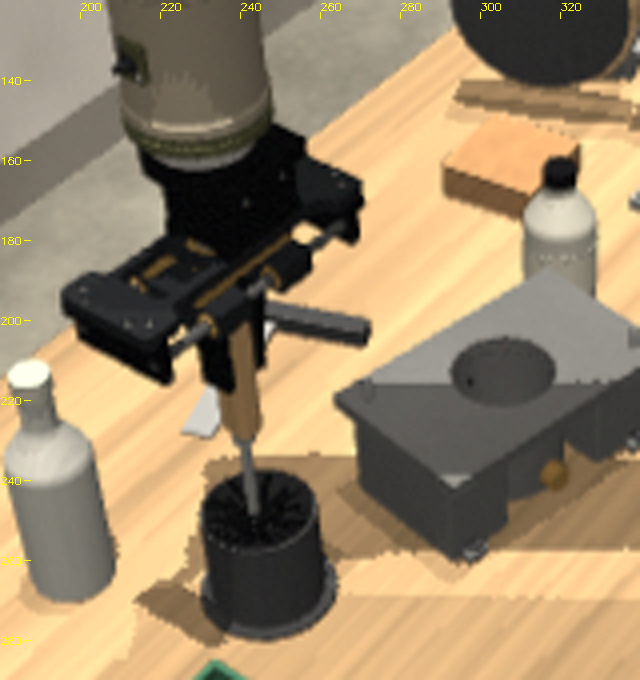

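Brush head is in the holder. Lower the last 3 mm, release, and rise clear.

Emit:
arm_command(targets=[[255,3,0,0,0,0,0],[255,3,0,0,0,0,0],[150,3,0,0,0,0,0],[90,3,0,0,0,0,0],[90,3,0,0,0,0,0],[90,3,0,0,0,0,0],[90,-40,0,0,0,0,0],[90,-80,0,0,0,0,0],[90,-120,0,0,0,0,0],[90,-140,0,0,0,0,0]])

```text
time: 41.75
ee_pos: [0.6347, 0.2054, 0.3472]
eef_rot: [-0.486, 0.512, 0.485, 0.515]
ft_force: [0.5, 1.0, 0.1]
width: 0.0562
```

Run:
```python
from h import *
a=snap('side','d15.png'); crop(a,'d15c.png',180,120,340,290,4)
go(.525,-.402,.22,-2.4)
```

```text
shift [ 126.9   76.5 -613.3] turn [1.556 0.007 0.003] rows>= 13.0
```

View pics/d15c.png

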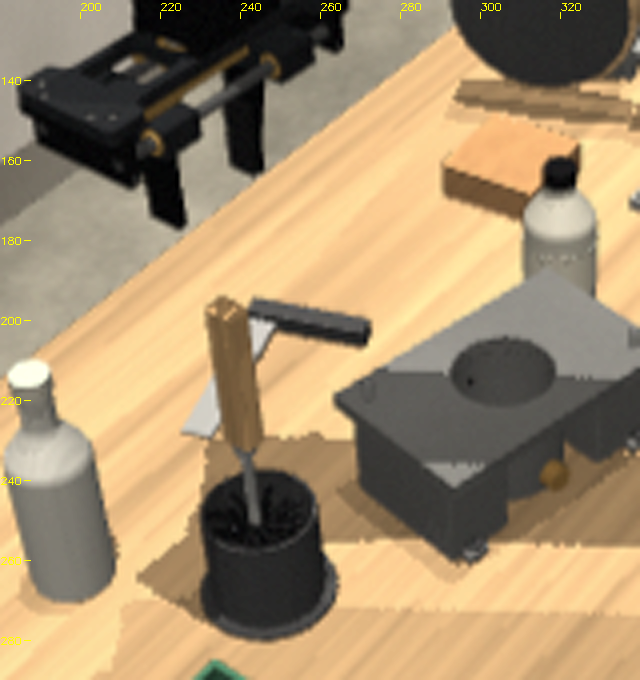

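Emit:
arm_command(targets=[[108,20,77,-613,1.556,0,0],[108,20,77,-613,1.556,0,0],[108,20,77,-613,1.556,0,0],[108,20,77,-613,1.556,0,0],[108,20,77,-613,1.556,0,0],[108,20,77,-613,1.556,0,0],[108,20,77,-613,1.556,0,0],[108,20,77,-613,1.556,0,0],[108,20,77,-613,1.556,0,0],[108,20,77,-613,1.556,0,0]])

```text
time: 42.8
ee_pos: [0.5435, -0.2886, 0.3268]
eef_rot: [-0.003, 0.707, 0.003, 0.707]
ft_force: [0.3, 0.2, -0.0]
width: 0.0498
```

Run:
```python
from h import *
go(.525,-.402,.19,-2.4)
```

```text
shift [ 136.8 -113.2  -19.5] turn [0.05 0.   0.  ] rows>= 4.0
```

Emit:
arm_command(targets=[[108,134,-110,-18,0.05,0,0],[108,134,-110,-18,0.05,0,0],[108,134,-110,-18,0.05,0,0],[108,134,-110,-18,0.05,0,0],[108,134,-110,-18,0.05,0,0],[108,134,-110,-18,0.05,0,0],[108,134,-110,-18,0.05,0,0]])

```text
time: 43.5
ee_pos: [0.5299, -0.3953, 0.1953]
eef_rot: [0.011, 0.706, -0.012, 0.708]
ft_force: [0.0, 0.3, 0.8]
width: 0.05
```

Run:
```python
from h import *
np.set_printoptions(precision=4,suppress=True)
a,c=wsnap('w24.png'); crop(a,'w24c.png',160,60,460,270,2); go(.525,-.402,.0225,-2.4)
```

```text
43.5 [ 0.5299 -0.3953  0.1953] 0.05
shift [172.8  -6.5  -5.1] turn [0.009 0.003 0.001] rows>= 4.0
```

View pics/w24c.png

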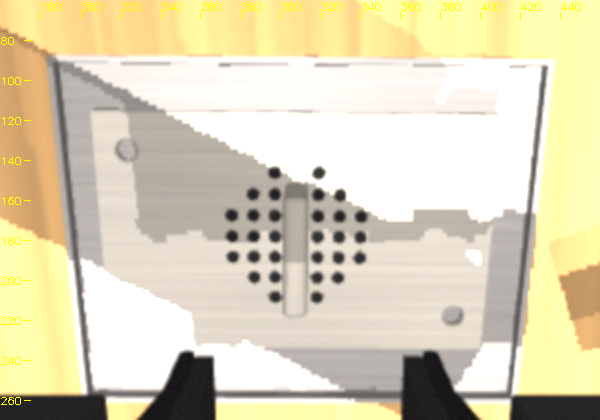

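Run:
```python
from h import *
np.set_printoptions(precision=4,suppress=True)
c=lw('w24.png'); H=onz(c,[(223.5,135),(386,217.5)],.006)[:,:2]; d=H[1]-H[0]
print(H,H.mean(0),np.hypot(*d),np.degrees(np.arctan2(*d[::-1])), 'hole line in plate frame: (45,88)', np.degrees(np.arctan2(88,45)))
print('tab',onz(c,[(307.5,159),(307.5,218)],.053))
C=onz(c,[(206,115),(410,117),(402,233)],.008)[:,:2]; print(C)
```

```text
[[ 0.4379 -0.3526]
 [ 0.6096 -0.4503]] [ 0.5238 -0.4014] 0.19752128585933174 -29.630041194289372 hole line in plate frame: (45,88) 62.91644913563134
tab [[ 0.5251 -0.3716  0.053 ]
 [ 0.5229 -0.4296  0.053 ]]
[[ 0.4231 -0.3318]
 [ 0.6301 -0.3407]
 [ 0.6279 -0.4689]]
```

Run:
```python
from h import *
go(.568,.004,.24,76.7)
```

```text
shift [-45.1 400.5  25.3] turn [-1.371  0.002  0.003] rows>= 10.0
```

Emit:
arm_command(targets=[[108,-45,400,25,-1.371,0,0],[108,-45,400,25,-1.371,0,0],[108,-45,400,25,-1.371,0,0],[108,-45,400,25,-1.371,0,0],[108,-45,400,25,-1.371,0,0],[108,-45,400,25,-1.371,0,0],[108,-45,400,25,-1.371,0,0],[108,-45,400,25,-1.371,0,0],[108,-45,400,25,-1.371,0,0],[108,-45,400,25,-1.371,0,0]])

```text
time: 44.55
ee_pos: [0.5673, 0.0049, 0.2395]
eef_rot: [-0.441, 0.553, 0.439, 0.554]
ft_force: [-0.5, -0.6, -0.2]
width: 0.0503
```

Emit:
arm_command(targets=[[108,0,0,0,0,0,0],[108,0,0,0,0,0,0]])

```text
time: 44.75
ee_pos: [0.567, 0.0006, 0.2381]
eef_rot: [-0.437, 0.556, 0.436, 0.556]
ft_force: [-0.1, -0.7, 0.1]
width: 0.0503
```

Run:
```python
from h import *
a,c=wsnap('w25.png'); crop(a,'w25c.png',180,70,470,270,2); print(R.from_quat(read_state()['eef_rot']).as_matrix()[:,2])
crop(a,'p1.png',200,110,250,160,10); crop(a,'p2.png',380,190,430,240,10)
```

```text
44.75 [0.567  0.0006 0.2381] 0.0503
[ 2.37676514e-01  9.71344265e-01 -4.39420973e-04]
```

View pics/w25c.png

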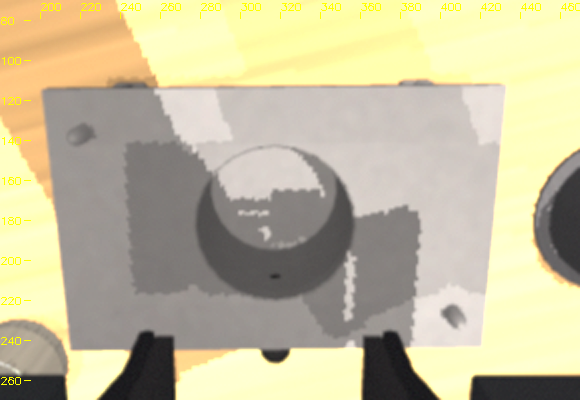

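View pics/p1.png

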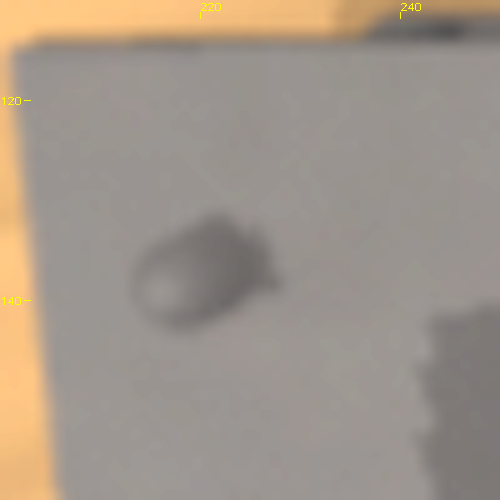

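View pics/p2.png

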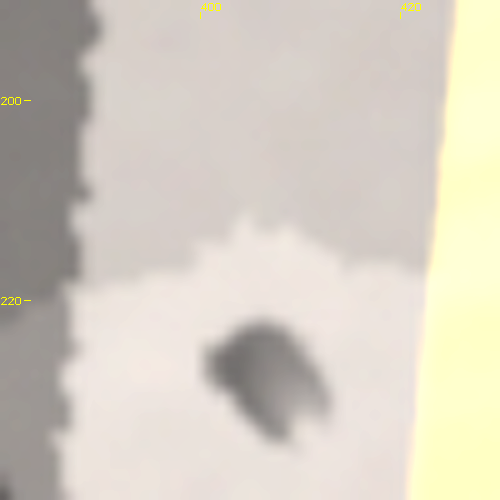

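Run:
```python
from h import *
from scipy.optimize import least_squares
np.set_printoptions(precision=4,suppress=True)
c=lw('w25.png'); t=np.linspace(0,6.283,200)
cor=np.array([(201.3,114.3),(432.5,112.5),(420,243),(216,244.5)]); ext=np.array([278,142.5,357,219.5])
loc=np.array([(-.065,-.105,.09),(-.065,.105,.09),(.065,.105,.09),(.065,-.105,.09)])
def T(p,L): 
    a=p[2]; return np.c_[p[0]+L[:,0]*np.cos(a)-L[:,1]*np.sin(a),p[1]+L[:,0]*np.sin(a)+L[:,1]*np.cos(a),L[:,2]]
def res(p):
    q=proj(c,T(p,loc)); e=proj(c,T(p,np.c_[.038*np.cos(t),.038*np.sin(t),0*t+.09])); e=np.r_[e.min(0),e.max(0)]
    return np.r_[(q-cor).ravel(),e-ext]
s=least_squares(res,[.568,.004,-.23]); print(s.x[:2],np.degrees(s.x[2]),s.fun.round(1))
for xy in ((.045,.088),(-.045,-.088)): print(proj(c,T(s.x,np.array([(*xy,.09),(*xy,.108)]))))
print(R.from_quat([-0.437,.557,.435,.556]).as_matrix()[:,2], R.from_quat([-0.439,.553,.435,.559]).as_matrix()[:,2])
def yaw(q): z=R.from_quat(q).as_matrix()[:,2]; return np.degrees(np.arctan2(z[1],z[0]))
print(yaw([-0.437,.557,.435,.556]),yaw([0.015,.707,-.015,.707]))
```

```text
[0.5679 0.0036] -13.314900885076119 [-0.9 -0.4  1.4 -0.7  1.   0.5 -1.4  0.7 -0.2  0.4  0.1  0.1]
[[405.7776 225.4126]
 [410.78   232.7233]]
[[221.3079 136.1536]
 [215.8611 138.8655]]
[ 0.2393  0.9709 -0.0029] [0.2363 0.9717 0.0032]
76.15502304225737 -2.430856500891406
```

Run:
```python
from h import *
go(.5237,-.4012,.2,-2.45)
```

```text
shift [  38.1  -53.5 -400.5] turn [ 1.374e+00 -0.000e+00  1.000e-03] rows>= 10.0
```

Emit:
arm_command(targets=[[108,38,-53,-400,1.374,0,0],[108,38,-53,-400,1.374,0,0],[108,38,-53,-400,1.374,0,0],[108,38,-53,-400,1.374,0,0],[108,38,-53,-400,1.374,0,0],[108,38,-53,-400,1.374,0,0],[108,38,-53,-400,1.374,0,0],[108,38,-53,-400,1.374,0,0],[108,38,-53,-400,1.374,0,0],[108,38,-53,-400,1.374,0,0]])

```text
time: 45.8
ee_pos: [0.5236, -0.4021, 0.1989]
eef_rot: [0.017, 0.707, -0.017, 0.706]
ft_force: [1.3, 0.3, 0.0]
width: 0.0502
```

Emit:
arm_command(targets=[[108,20,0,0,0,0,0],[108,60,0,0,0,0,0],[108,80,0,0,0,0,0],[108,80,0,0,0,0,0],[108,80,0,0,0,0,0]])

```text
time: 46.3
ee_pos: [0.526, -0.3987, 0.1208]
eef_rot: [0.013, 0.707, -0.013, 0.707]
ft_force: [-0.6, -0.7, 0.1]
width: 0.05
```

Run:
```python
from h import *
go(.5237,-.4012,.022,-2.45); wsnap('w26.png')
```

```text
shift [98.8 -2.6 -2.3] turn [ 0.007  0.001 -0.   ] rows>= 2.0
46.3 [ 0.526  -0.3987  0.1208] 0.05
```

View pics/w26.png

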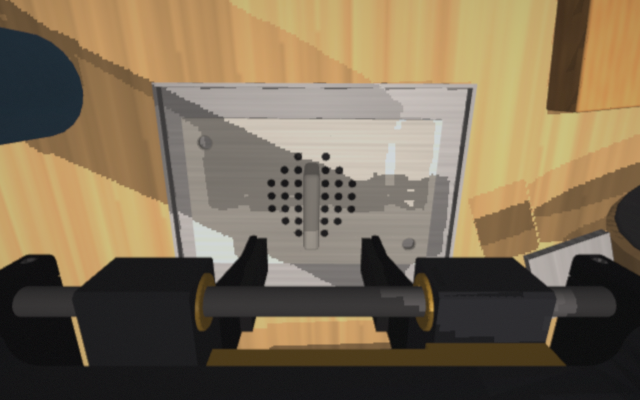

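Emit:
arm_command(targets=[[108,40,-3,-2,0.007,0,0],[108,75,-3,-2,0.007,0,0],[108,97,-3,-2,0.007,0,0],[108,97,-3,-2,0.007,0,0],[108,97,-3,-2,0.007,0,0],[108,97,-3,-2,0.007,0,0]])

```text
time: 46.95
ee_pos: [0.5248, -0.4032, 0.0256]
eef_rot: [0.015, 0.706, -0.017, 0.708]
ft_force: [0.2, -0.4, 0.4]
width: 0.0505
```

Run:
```python
from h import *
go(.5237,-.4012,.022,-2.45)
```

```text
shift [ 3.5  2.  -1.2] turn [-0.002  0.003  0.002] rows>= 1.0
```

Emit:
arm_command(targets=[[108,3,2,-1,-0.002,0,0],[108,3,2,-1,-0.002,0,0],[108,3,2,-1,-0.002,0,0]])

```text
time: 47.25
ee_pos: [0.5225, -0.4003, 0.0203]
eef_rot: [0.015, 0.707, -0.015, 0.707]
ft_force: [0.9, 0.5, 0.1]
width: 0.0502
```

Emit:
arm_command(targets=[[180,0,0,0,0,0,0],[255,0,0,0,0,0,0],[255,0,0,0,0,0,0],[255,0,0,0,0,0,0],[255,0,0,0,0,0,0],[255,0,0,0,0,0,0],[255,0,0,0,0,0,0],[255,0,0,0,0,0,0]], newtons=60)

```text
time: 48.05
ee_pos: [0.5226, -0.4003, 0.0198]
eef_rot: [0.015, 0.707, -0.015, 0.707]
ft_force: [0.9, 0.0, -1.5]
width: 0.0115
```

Emit:
arm_command(targets=[[255,-15,0,0,0,0,0],[255,-40,0,0,0,0,0],[255,-85,0,0,0,0,0],[255,-130,0,0,0,0,0],[255,-175,0,0,0,0,0],[255,-215,0,0,0,0,0],[255,-215,0,0,0,0,0]])

```text
time: 48.75
ee_pos: [0.524, -0.4015, 0.2424]
eef_rot: [0.013, 0.704, -0.017, 0.71]
ft_force: [0.1, -1.0, -3.8]
width: 0.0119
```

Run:
```python
from h import *
wsnap('w27.png'); go(.5676,.0047,.22,76.5)
```

```text
48.75 [ 0.524  -0.4015  0.2424] 0.0119
shift [ 17.4 407.1  26.8] turn [-1.379  0.002  0.005] rows>= 10.0
```

View pics/w27.png

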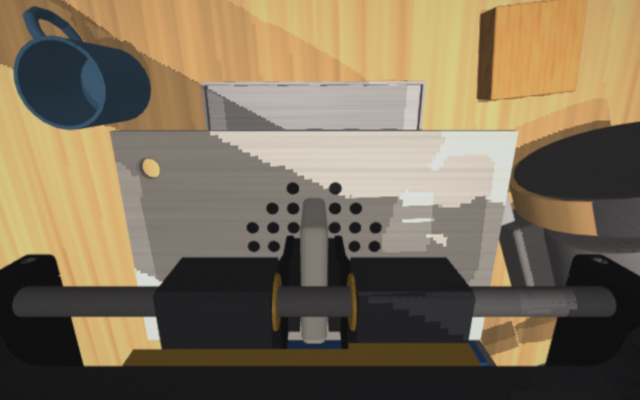

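Emit:
arm_command(targets=[[255,15,407,27,-1.379,0,0],[255,15,407,27,-1.379,0,0],[255,15,407,27,-1.379,0,0],[255,15,407,27,-1.379,0,0],[255,15,407,27,-1.379,0,0],[255,15,407,27,-1.379,0,0],[255,15,407,27,-1.379,0,0],[255,15,407,27,-1.379,0,0],[255,15,407,27,-1.379,0,0],[255,15,407,27,-1.379,0,0]])

```text
time: 49.8
ee_pos: [0.5655, 0.0081, 0.218]
eef_rot: [-0.439, 0.554, 0.441, 0.552]
ft_force: [0.1, -1.2, -5.2]
width: 0.0113
```

Emit:
arm_command(targets=[[255,30,0,0,0,0,0],[255,60,0,0,0,0,0],[255,80,0,0,0,0,0],[255,80,0,0,0,0,0],[255,80,0,0,0,0,0]])

```text
time: 50.3
ee_pos: [0.5665, 0.0041, 0.1395]
eef_rot: [-0.437, 0.556, 0.437, 0.555]
ft_force: [0.7, 0.7, -4.0]
width: 0.0118
```

Run:
```python
from h import *
print(read_state()['width']); go(.5676,.0047,.132,76.5)
```

```text
0.01181377457661058
shift [ 7.5 -1.   0.9] turn [-0.002 -0.001 -0.001] rows>= 1.0
```

Emit:
arm_command(targets=[[255,6,-1,1,0,0,0],[255,6,-1,1,0,0,0],[255,6,-1,1,0,0,0]])

```text
time: 50.6
ee_pos: [0.5684, 0.0059, 0.1343]
eef_rot: [-0.438, 0.555, 0.438, 0.555]
ft_force: [0.5, 0.6, -4.6]
width: 0.0116
```

Run:
```python
from h import *
a,c=wsnap('w28.png'); crop(a,'w28h.png',110,130,190,210,8); go(.5676,.0047,.132,76.5)
b=snap('side','d16.png'); crop(b,'d16c.png',240,150,370,260,5)
```

```text
50.6 [0.5684 0.0059 0.1343] 0.0116
shift [ 2.3  0.5 -1.4] turn [0.    0.    0.001] rows>= 1.0
```

View pics/w28h.png

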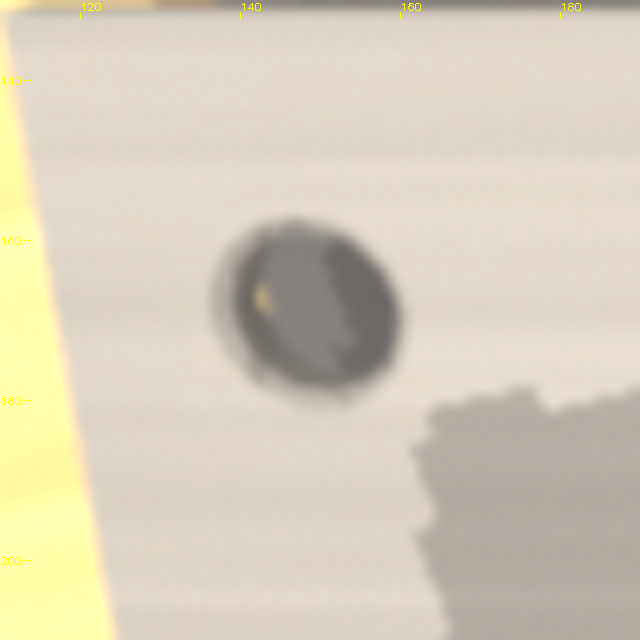

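View pics/d16c.png

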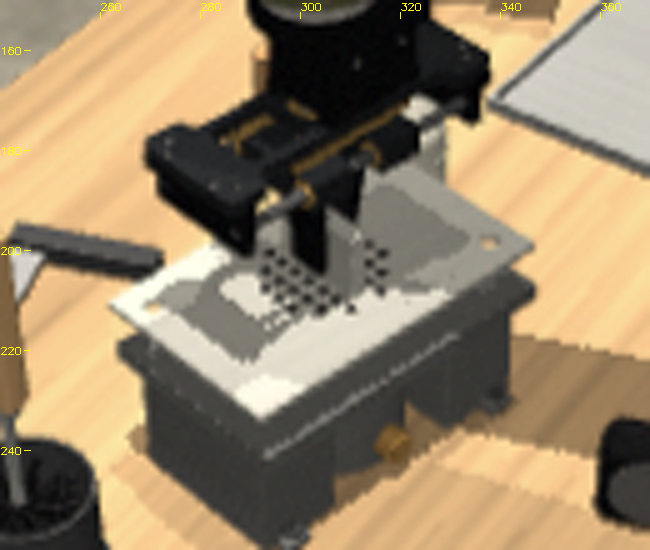

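Emit:
arm_command(targets=[[255,4,0,-1,0,0,0],[255,8,0,-1,0,0,0],[255,11,0,-1,0,0,0],[255,11,0,-1,0,0,0],[255,11,0,-1,0,0,0]])

```text
time: 51.2
ee_pos: [0.5678, 0.005, 0.1227]
eef_rot: [-0.438, 0.555, 0.438, 0.555]
ft_force: [-0.4, -0.8, -4.8]
width: 0.0115
```

Run:
```python
from h import *
go(.5680,.0047,.122,76.5); a,c=wsnap('w29.png'); crop(a,'w29h.png',110,130,190,210,8)
b=snap('side','d17.png'); crop(b,'d17c.png',240,150,370,260,5)
```

```text
shift [ 0.7 -0.2 -0.2] turn [ 0.001  0.    -0.   ] rows>= 1.0
51.2 [0.5678 0.005  0.1227] 0.0115
```

View pics/w29h.png

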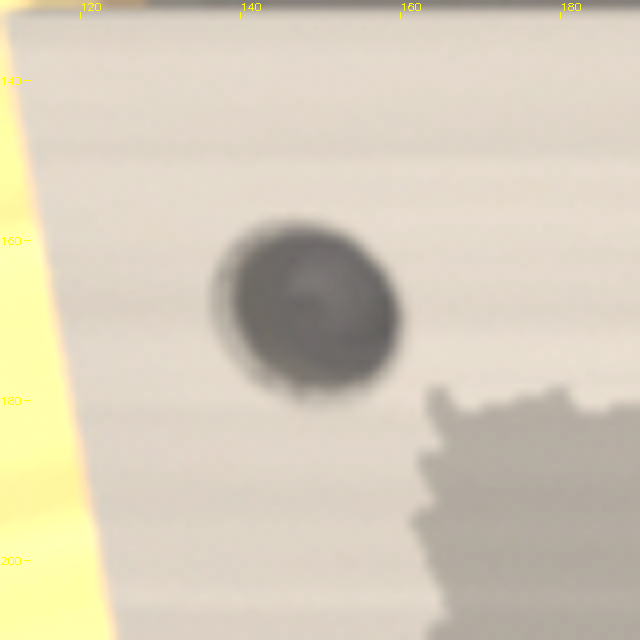

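View pics/d17c.png

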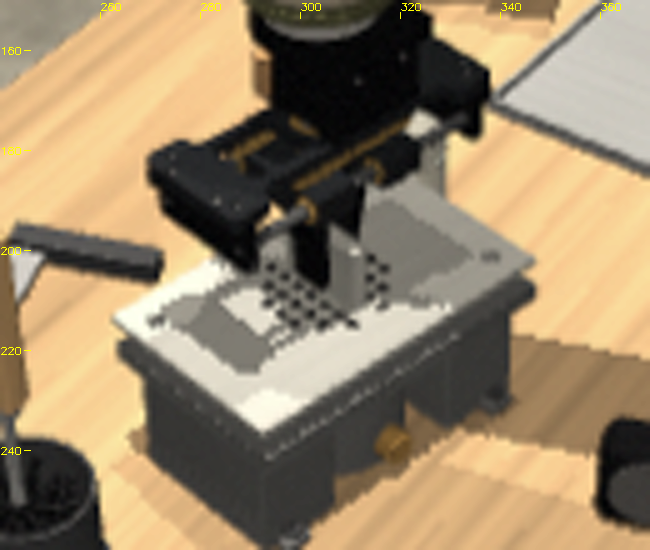

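Pin is visible inside the hole. Continue down slowly.

Emit:
arm_command(targets=[[255,3,0,0,0,0,0],[255,6,0,0,0,0,0],[255,9,0,0,0,0,0],[255,9,0,0,0,0,0]])

```text
time: 51.7
ee_pos: [0.5675, 0.0049, 0.1131]
eef_rot: [-0.438, 0.555, 0.438, 0.555]
ft_force: [0.1, 0.4, -5.7]
width: 0.0116
```

Emit:
arm_command(targets=[[255,3,0,0,0,0,0],[255,6,0,0,0,0,0],[255,7,0,0,0,0,0],[255,7,0,0,0,0,0]])

```text
time: 52.1
ee_pos: [0.5679, 0.005, 0.1068]
eef_rot: [-0.438, 0.555, 0.438, 0.555]
ft_force: [-0.4, 0.2, -4.8]
width: 0.0115
```

Run:
```python
from h import *
a,c=wsnap('w30.png'); crop(a,'w30h.png',110,130,190,210,8); print(read_state()['ft_force'])
b=snap('side','d18.png'); crop(b,'d18c.png',240,150,370,260,5)
```

```text
52.1 [0.5679 0.005  0.1068] 0.0115
[-0.15884675 -0.18579763 -4.34137606]
```

View pics/d18c.png

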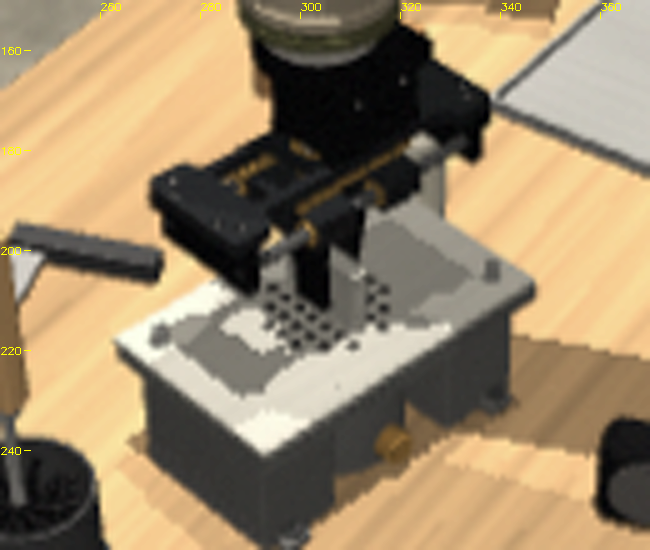

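View pics/w30h.png

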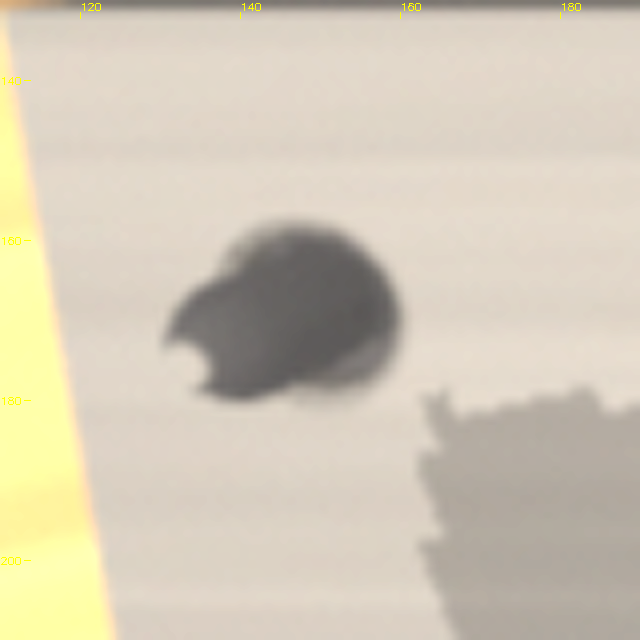

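Emit:
arm_command(targets=[[255,1,0,0,0,0,0],[255,2,0,0,0,0,0],[255,2,0,0,0,0,0],[150,2,0,0,0,0,0],[110,2,0,0,0,0,0],[110,2,0,0,0,0,0],[110,2,0,0,0,0,0],[110,2,0,0,0,0,0]])

```text
time: 53.0
ee_pos: [0.568, 0.005, 0.1047]
eef_rot: [-0.438, 0.555, 0.438, 0.555]
ft_force: [-0.5, -0.3, 0.1]
width: 0.043
```

Emit:
arm_command(targets=[[110,-20,0,0,0,0,0],[110,-60,0,0,0,0,0],[110,-105,0,0,0,0,0],[110,-150,0,0,0,0,0],[110,-190,0,0,0,0,0],[110,-190,0,0,0,0,0],[110,-190,0,0,0,0,0],[110,-190,0,0,0,0,0]])

```text
time: 53.8
ee_pos: [0.5674, 0.0048, 0.2935]
eef_rot: [-0.438, 0.556, 0.438, 0.555]
ft_force: [-0.4, -0.2, -0.3]
width: 0.0495
```

Run:
```python
from h import *
a,c=wsnap('w31.png'); print(read_state()['ft_force'])
cv2.imwrite('pics/w31b.png',np.clip(a[:,:,::-1]*1.4,0,255).astype(np.uint8))
b=snap('side','d19.png'); crop(b,'d19c.png',170,150,370,380,3)
b=snap('scene','s12.png'); crop(b,'s12c.png',260,160,500,300,3)
```

```text
53.8 [0.5674 0.0048 0.2935] 0.0495
[ 0.37390095 -0.86393787 -0.92188198]
```

View pics/d19c.png

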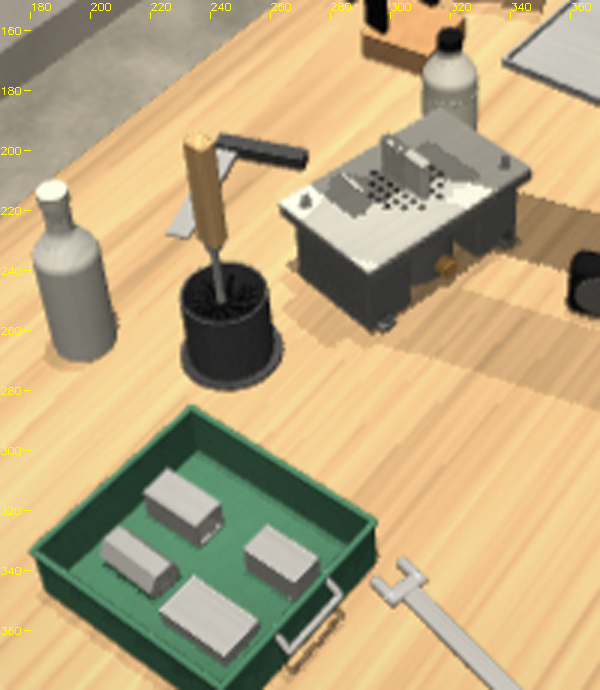

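View pics/w31b.png

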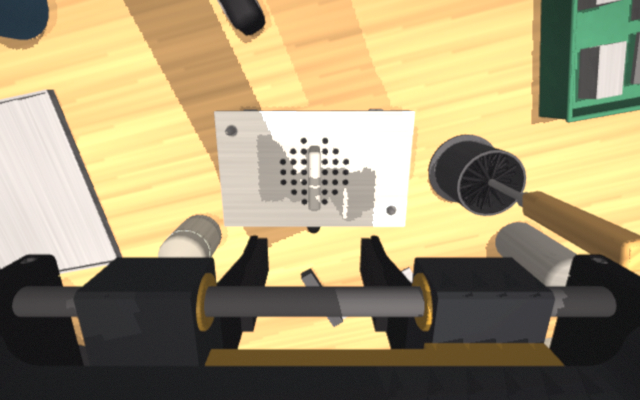

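View pics/s12c.png

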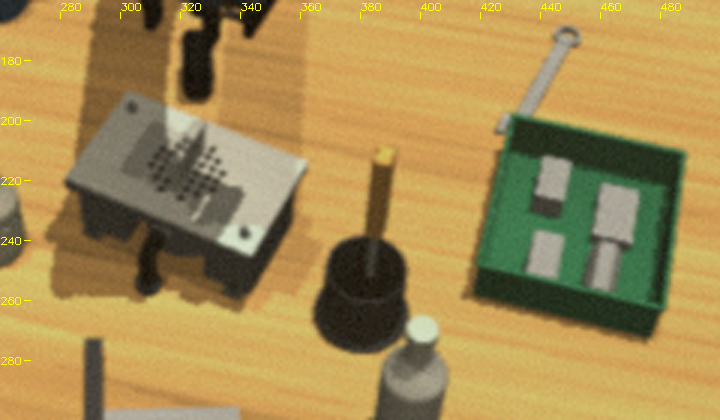

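```bash
python3 -c "
from bench import close_job,read_state
print(abs(read_state()['joint_vel']).max()); print(close_job())"
```

```text
0.007028860704697654
the job is handed in; nothing more can be done
None
```

The whole job was carried out and handed in at about 54 s of the 210 s allowed. I got no verdict back, so the results below come from my own camera and state readings.

- **Cut-off ends:** All four were present, and I put them in the offcut bin. The last pictures show them lying inside it.
- **Strainer off:** I lifted it off the pot and laid it flat in the drip tray, released.
- **Scrubbing:** I made four full strokes with the brush. By the arm's readings the tip went down to the floor, to within about 2 mm, and up to about 74 mm above it each time. The grip stayed steady throughout.
- **Brush back:** It stands head down in its holder, close to upright.
- **Strainer back:** It went over both pins with no jamming force. The side camera shows its corners within about 1 px (about 2 mm) of where they started. I saw both pins through their holes, and the plate looks flush.
- **Bystanders:** None were touched by design, and none looked moved in the pictures. I did not measure their positions.

**Disagreements:**
- The scene and side cameras differed from each other by up to 15–20 mm in position, so I relied on the wrist camera for the precise work.
- For re-seating the strainer, the camera and the arm's own readings differed by about 1–1.5 mm and 0.5 degrees. I aimed between them, and it seated.

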